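# Reload the swing-clamp fixture with stamp blanks

### The job

Swap the work in the raised clamp fixture: turn the wing knob on the underside of its plate to swing the clamp arm open until you feel its stop, then lift out the finished stamp and stand it upright in the cardboard tray. Lay every wooden blank from the bench on the plate in one row starting at the fence, side by side with their long sides parallel to the fence's face and their middles in line with the fence, then turn the knob back until you feel the arm press the row tight, without forcing it, and leave it clamped. Leave the tape roll and the glue bottle alone.

Things in the scene. Friction and masses are not known exactly. Their poses are not given: they have to be found in the camera images.
- fixture: Raised clamp fixture, fixed to the bench. Aluminium plate 200 (x) x 260 (y) x 15 mm, its top 110 mm above the bench, on two side panels 12 mm thick at y = +-124 mm; open beneath at front and back. Origin: on the bench under the plate's centre; x points away from the robot (front edge at x = -100 mm), y left.
- row (a point): Middle of the foot of the fence's working face, on the plate's top (fixture frame 28, 80, 110 mm; axes as the fixture's). The steel fence is a block 48 (x) x 20 (y) x 22 mm high on the +y side of this point. The row of blanks is built from here towards -y, the middle of each within 18 mm of this point in x.
- clamp (a joint): Angle q (rad) of knob and clamp arm, one rigid piece on a vertical spindle through the plate. 0 = fully open, at its stop; grows anticlockwise from above as the arm closes towards the fence, to 1.35. No spring: friction (3.7 N at 95 mm on the wing) holds it; 10 to 15 N there against the row clamps it well. Meets a tight row of 5, 4, 3 blanks at about 0.78, 0.98, 1.18.
- clamp_pivot (a point): Point on the spindle axis at mid-height of the wing (fixture frame -80, -35, 74 mm). The round black knob, 44 mm across, hangs under the plate here, 60 to 92 mm above the bench.
- wing_tip (a point): End of the knob's one long wing, mid-height: a black bar from the spindle to 115 mm out, 14 mm thick, 62 to 86 mm above the bench, sticking out 60 to 95 mm past the plate's front edge. Points at angle q - 0.65 from the fixture's -x (anticlockwise from above); closing moves the tip to -y, opening to +y. Push it sideways or pinch it from above.
- pad (a point): Centre of the clamp roller's foot, 2 mm above the plate 110 mm from the spindle axis along the arm and 4 mm to its closing side; x along the arm outward, y to the closing side. The steel arm, 10 mm wide, runs from spindle to roller on top of the plate (up to 20 mm above it), at angle q - 0.85 from the fixture's +x.
- roller: Round rubber roller standing at the arm's end, turning freely, that presses the row: 18 mm across, 22 mm high. Origin at its foot.
- stamp: Finished wooden hand stamp standing on the plate next to the fence: base 56 (x) x 50 (y) x 22 mm with an upright round handle on its centre, 26 mm across between 40 and 72 mm above its foot, top at 76 mm. Origin: centre of its underside. 70 to 120 g.
- tray: Open cardboard tray on the bench to the robot's right, fixed: 160 (x) x 140 (y) x 50 mm high, walls and floor 5 mm. Origin: centre of its underside.
- blank0: Plain square-section wooden blank, 56 mm long (x) x 22 x 22 mm, 25 g, lying on the bench to the robot's left; goes in the row lying with its length along the fixture's x, any face up, either way round. Origin: its centre. Three to five of these are there; the others are absent.
- blank1: Plain square-section wooden blank, 56 mm long (x) x 22 x 22 mm, 25 g, lying on the bench to the robot's left; goes in the row lying with its length along the fixture's x, any face up, either way round. Origin: its centre. Three to five of these are there; the others are absent.
- blank2: Plain square-section wooden blank, 56 mm long (x) x 22 x 22 mm, 25 g, lying on the bench to the robot's left; goes in the row lying with its length along the fixture's x, any face up, either way round. Origin: its centre. Three to five of these are there; the others are absent.
- blank3: Plain square-section wooden blank, 56 mm long (x) x 22 x 22 mm, 25 g, lying on the bench to the robot's left; goes in the row lying with its length along the fixture's x, any face up, either way round. Origin: its centre. Three to five of these are there; the others are absent.
- blank4: Plain square-section wooden blank, 56 mm long (x) x 22 x 22 mm, 25 g, lying on the bench to the robot's left; goes in the row lying with its length along the fixture's x, any face up, either way round. Origin: its centre. Three to five of these are there; the others are absent.
- tape: Cardboard tape roll, 80 mm across, 25 mm high, on the bench: leave alone. Origin: centre of its underside.
- glue: White glue bottle, 44 mm across, 110 mm high: leave alone. Origin: centre of its underside.
Things that resemble listed ones, but are neither listed nor needed, are in the scene too. Leave any blue look-alike of the blank1 alone. What is shaped like the blank4 but purple is not meant.

How it is judged:
By the outcome, as a careful person would: the job done as asked, in the order asked, and still so for the second after the job is handed in, with the robot touching nothing.
Of blank0, blank1, blank2, blank3, blank4 only 3 to 5 are there at a start; the rules pass over those that are not, and their reading is None.
At some moment in a run one of blank0, blank1, blank2, blank3, blank4 may be knocked a few centimetres aside while the robot is not near it.
It also fails if it takes over 210 s, if anything falls off the work surface, if the arm or the gripper's body presses on something with over 40 N, if the wrist force passes 120 N, or if a joint passes its speed limit or range.

### The arm

A 6-joint arm with a two-finger parallel gripper is mounted at the origin on the work surface. World frame = base frame: x ahead of the robot, y to its left, z up, the work surface at z = 0. Lengths are in m, angles in rad, forces in N, time in s.
With the tool pointing down it reaches from about 0.3 to 0.775 m from the base axis. Payload 14.6 kg.
Tool frame: the origin (TCP) lies at the very end of the fingers, on their centre line; the grasp point (between the pads) lies 19 mm behind it; z points along the fingers, y is the line along which they close (so a half turn about z gives the same grasp; the last joint's range is limited). The gripper opens to 94 mm and grips with 3 to 60 N. Pads are 16 mm wide; open, the fingers measure 119 mm over their backs; the gripper's body (75 mm by 177 mm) begins 78 mm behind the grasp point.
Start: joints at [-1.238, 0.3, 1.521, -0, 1.321, -0.067], TCP at [0.214, -0.507, 0.205] pointing down, gripper open.
Joint ranges: [-3.03, 3.03], [-0.79, 2.21], [0.23, 2.52], [-1.04, 4.18], [0, 3.07], [-2.55, 2.55]. Speed limits (rad/s): [2.22, 2.22, 2.57, 3.14, 3.14, 3.14].

### API

Orientations are given as [roll, pitch, yaw] about the fixed x, y, z axes, in that order (R = Rz(yaw) Ry(pitch) Rx(roll)).
In Python, from station import ctrl, cams gives the robot as it stands. The module is installed in compiled form; this text tells all that it offers.
- The arm moves only by the tool arm_command, never from a script. Its argument "plan" is a list that holds one entry, the list of rows, each a list of 7 numbers: the shift along the tool's x, y, z in fractions of the full range, 1 being 800 mm, then the turn, a rotation vector about the tool's x, y, z in parts of the range, where 1.0 means pi/2 rad, then the closure, from -1 (fully open) to 1 (shut). A call has 1 to 12 rows; each row is the pose to reach, as a shift and turn from the pose commanded when the call began, along the tool's axes at that moment; what a row does not reach only later rows make up. A row lasts 1/10 s, in which the tool goes at most 50 mm and 8.59 degrees, less where a joint would pass 70% of its speed; a pose out of reach is approached as far as the arm can. A shift or turn number past 1, either way, is cut back to 1. A call with a gripper value outside its range is refused whole. The fingers move at their own pace and stop on an object; "squeeze" is the grip in N (left out, the last holds). Time passes only in rows, so rows that repeat a pose let the fingers close. It gives the time, the measured TCP pose, the force, the opening and the grip force at its end, in the units of the state.
- ctrl.get_obs(): the state, without advancing time (a new reading comes with each control period).
- cams.camera(name): name is "side" or "top"; returns (picture, depth): 420x560x3 uint8, blue, green, red; 420x560 float32, m along the optical axis (not along the pixel's ray), 0 where there is no reading.
- cams.camera_info(name): a dict with "fx", "fy", "cx", "cy" (pixels), "world_to_cam" (4x4, takes a point from world to camera coordinates). Camera axes: x right, y down, z forward; pixel columns grow to the right and rows downward; lengths in m; the calibration is good to about 2 mm. A picture is of the moment at which its call begins. camera_info takes no time and is no camera call.
- ctrl.hand_in(): hands the job in; it is judged then, once.
The state is a dict: "time_s": time; "qpos": joint angles; "joint_vel": joint speeds; "tau": joint torques, N m; "ee_pos": TCP position; "eef_rot": TCP orientation; "force": force on the tool from outside, world axes, zero at the start; "moment": the same for the moment, N m; "grip_width": finger opening in m; "grip_force": force on a finger pad.
Only numpy, scipy, OpenCV 4.12 (cv2) and the standard library are available. Lean on these libraries where they do the work, as an engineer would, in place of code of your own. Each camera call takes 0.05 s, during which the arm holds its last target. There are 200 camera calls.

## Working session

There is one attempt and no reset: what is moved stays moved. The work goes in short steps, Python scripts to look and compute and a tool call to move; the robot and the scene stay as the last step left them, time stands still between calls to the robot, and variables do not carry over. Pictures are saved under pics/ and viewed, at most 14 in all, crops included, and the job is handed in when it is done.

Besides the shell and the picture viewer there is one more tool, called after "Call:" as name([rows], argument=value, ...), one row to a line, values as JSON. arm_command: Moves the arm, as the interface text tells. Its arguments: {"type":"object","properties":{"plan":{"type":"array"},"squeeze":{"type":"number"}},"required":["plan"]}

```bash
mkdir -p pics
cat > h.py <<'E'
import numpy as np, cv2
from station import ctrl, cams
def shot(n,save=None):
    im,d=cams.camera(n)
    if save: cv2.imwrite('pics/'+save,im)
    return im,d
def pt(n,u,v,d):
    i=cams.camera_info(n); p=np.array([(u-i['cx'])/i['fx']*d,(v-i['cy'])/i['fy']*d,d,1])
    return (np.linalg.inv(i['world_to_cam'])@p)[:3]
def ray(n,u,v,z):
    i=cams.camera_info(n); T=np.linalg.inv(i['world_to_cam']); r=T[:3,:3]@np.array([(u-i['cx'])/i['fx'],(v-i['cy'])/i['fy'],1]); o=T[:3,3]
    return o+r*(z-o[2])/r[2]
def cloud(n,d):
    i=cams.camera_info(n); v,u=np.indices(d.shape)
    P=np.stack([(u-i['cx'])/i['fx']*d,(v-i['cy'])/i['fy']*d,d,np.ones_like(d)],-1)
    return (P@np.linalg.inv(i['world_to_cam']).T)[...,:3]
E
python3 - <<'E'
from h import *
for n in('top','side'):
    im,d=shot(n,n+'0.png'); i=cams.camera_info(n); print(n,i['fx'],i['cx'],i['cy'],np.linalg.inv(i['world_to_cam']).round(3)); np.save(n+'0.npy',d)
o=ctrl.get_obs(); print(o)
E
```

```text
top 501.76684338212584 267.01485728236264 212.9564507305575 [[-0.036 -0.979  0.201  0.29 ]
 [-0.999  0.035 -0.005  0.022]
 [-0.002 -0.202 -0.979  1.412]
 [ 0.     0.     0.     1.   ]]
side 454.3499750071359 287.0620065787102 211.82806893502436 [[-0.875 -0.323  0.362  0.147]
 [-0.485  0.571 -0.662  0.743]
 [ 0.007 -0.755 -0.656  0.797]
 [ 0.     0.     0.     1.   ]]
{'time_s': 0.1, 'qpos': array([-1.23761188e+00,  3.00407486e-01,  1.52150482e+00, -5.31448231e-07,
        1.32068977e+00, -6.66121530e-02]), 'joint_vel': array([-0.00099433, -0.00100498, -0.00141144, -0.0014048 , -0.00031005,
       -0.00030726]), 'tau': array([-2.15689070e-04, -5.32638216e+01, -3.53282368e+01,  7.08149979e-02,
        2.34627840e-02, -8.68050233e-05]), 'ee_pos': array([ 0.21399355, -0.50641561,  0.20495348]), 'eef_rot': array([-3.14058544e+00, -6.66764544e-05,  3.99796703e-01]), 'force': array([ 0.4466275 , -0.00692   ,  0.81542879]), 'moment': array([0.04134679, 0.00054903, 0.02481698]), 'grip_force': 0.0, 'grip_width': 0.09398950657915559}
```

View pics/top0.png

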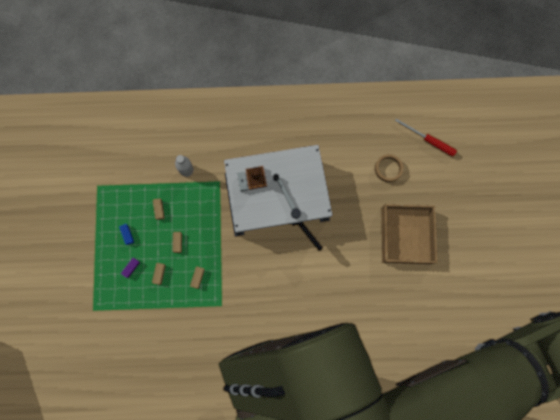

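View pics/side0.png

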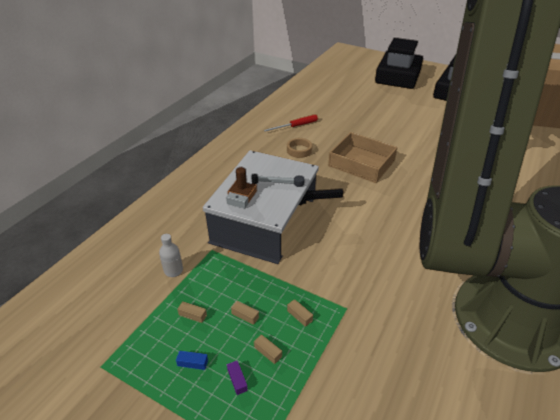

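The top view shows four tan blanks on the green mat at (158,209), (178,243), (159,275) and (197,278). The blue and purple decoys are at (127,235) and (130,268). The plate is around (278,190), the stamp at (257,177), the wing tip at (320,247) and the tray at (409,235). The side view agrees: its four blanks are at (193,313), (245,313), (300,313) and (268,349).

```bash
cat >> h.py <<'E'
def blanks(n,im,d):
    h=cv2.cvtColor(im,cv2.COLOR_BGR2HSV); P=cloud(n,d)
    m=((h[...,0]<25)&(h[...,1]>50)&(h[...,2]>70)).astype(np.uint8)
    X,Y,Z=P[...,0],P[...,1],P[...,2]
    m&=((Z>.012)&(Z<.035)&(Y>.05)&(X>.2)&(X<.65)).astype(np.uint8)
    out=[]
    k,l,st,c=cv2.connectedComponentsWithStats(m)
    for j in range(1,k):
        if st[j,4]<40: continue
        q=P[l==j]; t=q[q[:,2]>np.median(q[:,2])-.006]
        r=cv2.minAreaRect((t[:,:2]*1000).astype(np.float32))
        bx=cv2.boxPoints(r); e=[bx[1]-bx[0],bx[2]-bx[1]]; e=max(e,key=np.linalg.norm)
        out.append((np.array(r[0]).round(1),np.round(sorted(r[1]),1),round(np.degrees(np.arctan2(e[1],e[0]))%180,1),round(np.median(t[:,2])*1000,1),c[j].round(0)))
    return out
E
python3 - <<'E'
from h import *
for n in('top','side'):
    im=cv2.imread(f'pics/{n}0.png'); d=np.load(n+'0.npy'); P=cloud(n,d); h=cv2.cvtColor(im,cv2.COLOR_BGR2HSV)
    print(n)
    for b in blanks(n,im,d): print(b)
    X,Y,Z=P[...,0],P[...,1],P[...,2]
    reg=(X>.3)&(X<.75)&(Y>-.3)&(Y<.3)
    def rect(m,name):
        m=m.astype(np.uint8); k,l,st,c=cv2.connectedComponentsWithStats(m)
        if k<2: print(name,'none');return
        j=1+st[1:,4].argmax(); q=P[l==j]; r=cv2.minAreaRect((q[:,:2]*1000).astype(np.float32)); print(name,st[j,4],np.round(r[0],1),np.round(r[1],1),round(r[2],1),'z',np.percentile(q[:,2]*1000,[5,50,95]).round(1),'med',np.median(q[:,:2]*1000,0).round(1),'px',c[j].round(0))
    rect(reg&(Z>.100)&(Z<.137)&(h[...,1]<60),'plate')
    rect(reg&(Z>.125)&(Z<.138)&(h[...,1]<60),'fence/arm')
    rect(reg&(Z>.12)&(Z<.14)&(h[...,1]>90)&(h[...,0]<20),'stampbase')
    rect(reg&(Z>.155)&(Z<.20),'stamphandle')
    rect((X>.25)&(Y>-.3)&(Y<.2)&(Z>.06)&(Z<.098)&(h[...,2]<60),'wing')
    rect((X>.25)&(Y<-.15)&(Y>-.55)&(Z>.035)&(Z<.065)&(X<.6),'tray')
    rect((X>.25)&(Y<-.15)&(Y>-.55)&(Z>.015)&(Z<.035)&(X<.9),'tape')
    rect((X>.25)&(Y>.05)&(Z>.035)&(Z<.125)&(X<.9)&(Y>.17),'glue')
im=cv2.imread('pics/top0.png')
a=cv2.resize(im[135:265,215:335],None,fx=5,fy=4.6); cv2.imwrite('pics/c0.png',a)
E
```

```text
top
(array([599.5, 323.1]), array([20.9, 52.4]), np.float32(8.4), np.float64(22.1), array([158., 209.]))
(array([502.4, 270.1]), array([19.3, 51.1]), np.float32(179.5), np.float64(21.4), array([177., 242.]))
(array([416.4, 321.2]), array([21.2, 51.9]), np.float32(166.6), np.float64(21.5), array([158., 274.]))
(array([402.2, 214.2]), array([21.2, 52.7]), np.float32(162.2), np.float64(21.2), array([197., 277.]))
plate 6651 [628.7 -15.4] [202.5 260.3] 7.5 z [105.9 110.6 127. ] med [619.3 -21.8] px [279. 188.]
fence/arm 221 [601.1 -39.3] [130.6  25.6] 23.4 z [125.6 129.5 135.6] med [586.  -45.7] px [288. 197.]
stampbase 233 [650.8  42.3] [50.6 45.5] 7.8 z [125.7 131.3 136.4] med [642.1  42.1] px [256. 179.]
stamphandle 105 [653.5  41.2] [23.9 25.4] 82.2 z [160.9 183.9 188.9] med [649.8  40.4] px [256. 172.]
wing 184 [502.2 -93. ] [102.3  21.1] 43.1 z [70.1 85.2 90.3] med [500.6 -95.1] px [309. 234.]
tray 629 [ 501.6 -378.1] [143.6 161.1] 86.2 z [36.6 47.9 54.3] med [ 499.7 -385.3] px [411. 233.]
tape 301 [ 772.9 -484.2] [133.2  28.1] 55.0 z [16.1 23.8 29.4] med [ 762.1 -495.4] px [440. 1
[... 594 characters left out ...]
.4] px [265. 190.]
fence/arm 150 [640.9  81.2] [50.1 23. ] 3.5 z [125.8 130.5 132.9] med [640.1  83.7] px [237. 197.]
stampbase 258 [649.2  46.4] [55.3 52.7] 8.1 z [124.7 130.6 134.6] med [641.5  52.1] px [243. 189.]
stamphandle 156 [649.4  46.7] [23.4 22.7] 87.9 z [157.5 175.3 185.8] med [646.6  51. ] px [241. 174.]
wing 709 [608. 116.] [190.8   9.7] 8.5 z [61.9 75.6 89.5] med [602.5 115.3] px [244. 228.]
tray 651 [ 498.4 -375.5] [149.4 162.1] 86.2 z [35.7 44.  50.3] med [ 498.4 -361.2] px [363. 152.]
tape 367 [ 467.3 -332.7] [210.4 107.7] 36.3 z [15.8 25.1 33.8] med [ 476.6 -306.8] px [361. 167.]
glue 519 [709.4 253.7] [44.1 32.6] 48.0 z [ 38.7  71.2 109. ] med [706.1 256.9] px [169. 252.]
```

View pics/c0.png

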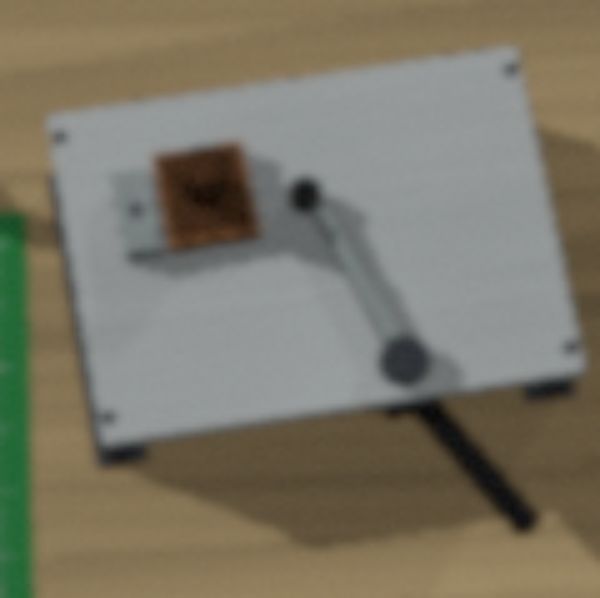

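The crop shows the arm closed on the stamp, which stands against the fence. The wing ends at about crop pixel (525,522), so full pixel (320,248). Next I work out the fixture frame and the approach to the wing.

```bash
cat >> h.py <<'E'
F=np.array([627.,-13.5]); YAW=.130
def fx(x,y):
    c,s=np.cos(YAW),np.sin(YAW); return F+[c*x-s*y,s*x+c*y]
PIV=fx(-80,-35)
def wing(q,r,off):
    a=np.pi+YAW+q-.65; return PIV+r*np.array([np.cos(a),np.sin(a)])+off*np.array([-np.sin(a),np.cos(a)]), q+YAW-.65
def rows(wps,start=None):
    from scipy.spatial.transform import Rotation as R
    o=ctrl.get_obs(); p=o['ee_pos']*1000; y=o['eef_rot'][2]; print('t',o['time_s'].__round__(2),'at',p.round(1),'rpy',np.round(o['eef_rot'],3),'q1,q6',o['qpos'][[0,5]].round(2))
    R0=R.from_euler('xyz',o['eef_rot'])
    for (x,yy,z,yw,g) in wps:
        s=R0.inv().apply(np.array([x,yy,z])-p); rv=(R0.inv()*R.from_euler('xyz',[np.pi,0,yw])).as_rotvec()
        print(np.r_[s.round(1),rv.round(3),g].tolist())
E
python3 - <<'E'
from h import *
print('wing tip',ray('top',320,248,.086)*1000,'pivot',PIV,'row',fx(28,80))
t=ray('top',320,248,.086)*1000-np.r_[PIV,0]; print(np.hypot(*t[:2]), 'q',np.arctan2(-t[1],-t[0])-YAW+.65)
q=1.33
p,y=wing(q,95,32); rows([(*p,205,y,1),(*p,64,y,1)])
E
```

```text
wing tip [ 462.17006286 -122.18558971   86.        ] pivot [552.21224349 -58.57539769] row [644.39300161  69.45470749]
110.2445047210678 q 1.1350409300510313
t 0.1 at [ 214.  -506.4  205. ] rpy [-3.141 -0.     0.4  ] q1,q6 [-1.24 -0.07]
[411.5, -213.6, 0.2, -0.001, -0.0, -0.41, 1.0]
[411.5, -213.5, 141.2, -0.001, -0.0, -0.41, 1.0]
```

Careful with the scale: shifts go in shares of 800 mm and turns go in shares of pi/2 rad. That gives: 412 mm / 800 = 0.515, -214 mm / 800 = -0.2675, -0.41 rad / 1.5708 = -0.261.

Call:
arm_command([
  [[0.125,-0.065,0,0,0,-0.0637,1],[0.25,-0.13,0,0,0,-0.1273,1],[0.375,-0.195,0,0,0,-0.191,1],[0.515,-0.2675,0,0,0,-0.261,1],[0.515,-0.2675,0,0,0,-0.261,1],[0.515,-0.2675,0,0,0,-0.261,1],[0.515,-0.2675,0,0,0,-0.261,1],[0.515,-0.2675,0.05,0,0,-0.261,1],[0.515,-0.2675,0.1125,0,0,-0.261,1],[0.515,-0.2675,0.1763,0,0,-0.261,1],[0.515,-0.2675,0.1763,0,0,-0.261,1],[0.515,-0.2675,0.1763,0,0,-0.261,1]],
])

```text
time_s: 1.3
ee_pos: [0.5081, -0.1469, 0.0594]
eef_rot: [-3.133, 0.004, 0.812]
force: [-0.1, -0.3, 0.5]
grip_width: 0.002
grip_force: 0.0
```

Run:
```python
from h import *
w=[(*wing(1.33,95,32)[0],64,wing(1.33,0,0)[1],1)]
for q in np.arange(1.2,.15,-.1):
    p,y=wing(q,95,19.5); w.append((*p,64,y,1))
rows(w); im,d=shot('top'); 
im2,d=shot('side')
cv2.imwrite('pics/c1.png',np.hstack([cv2.resize(im[130:290,215:375],(400,400)),cv2.resize(im2[130:290,200:360],(400,400))]))
```

```text
t 1.3 at [ 508.1 -146.9   59.4] rpy [-3.133  0.004  0.812] q1,q6 [-0.35  0.41]
[-0.7, 3.0, -4.6, -0.008, 0.004, 0.002, 1.0]
[-2.4, -22.0, -4.4, -0.008, 0.004, 0.132, 1.0]
[-2.6, -31.7, -4.3, -0.008, 0.004, 0.232, 1.0]
[-1.8, -41.4, -4.2, -0.008, 0.005, 0.332, 1.0]
[-0.1, -50.9, -4.1, -0.008, 0.005, 0.432, 1.0]
[2.6, -60.2, -4.1, -0.007, 0.006, 0.532, 1.0]
[6.2, -69.2, -4.0, -0.007, 0.006, 0.632, 1.0]
[10.7, -77.8, -3.9, -0.007, 0.006, 0.732, 1.0]
[16.0, -85.9, -3.9, -0.006, 0.007, 0.832, 1.0]
[22.1, -93.5, -3.9, -0.006, 0.007, 0.932, 1.0]
[28.9, -100.4, -3.8, -0.006, 0.008, 1.032, 1.0]
[36.3, -106.6, -3.8, -0.006, 0.008, 1.132, 1.0]
```

View pics/c1.png

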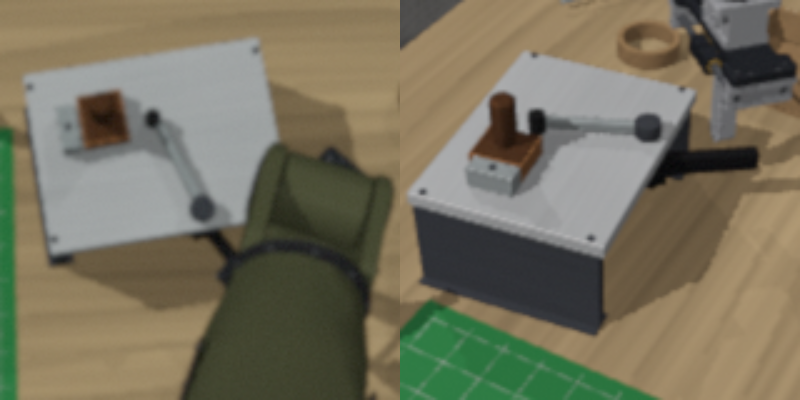

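The fingers are down on the far (-y) side of the wing, with a clear gap to it. I now sweep it open.

Scaled: -107 mm / 800 = -0.1338, -100 mm / 800 = -0.125, 1.13 rad / 1.5708 = 0.7194.

Call:
arm_command([
  [[-0.0025,-0.015,0,0,0,0.0446,1],[-0.0025,-0.0275,0,0,0,0.0828,1],[-0.0038,-0.04,0,0,0,0.1464,1],[-0.0025,-0.0513,0,0,0,0.2101,1],[0,-0.0638,0,0,0,0.2737,1],[0.0038,-0.075,0,0,0,0.3374,1],[0.0075,-0.0863,0,0,0,0.4011,1],[0.0138,-0.0975,0,0,0,0.4647,1],[0.02,-0.1075,0,0,0,0.5284,1],[0.0275,-0.1175,0,0,0,0.5921,1],[0.0363,-0.125,0,0,0,0.6557,1],[0.045,-0.1338,0,0,0,0.7194,1]],
])

```text
time_s: 2.6
ee_pos: [0.4585, -0.0504, 0.0671]
eef_rot: [3.141, -0.004, -0.325]
force: [1.5, -4.8, -1.3]
grip_width: 0.0001
grip_force: 1.8
```

Run:
```python
from h import *
rows([(*wing(q,95,19.5)[0],64,wing(q,0,0)[1],1) for q in (.2,.15,.1,.07,.04,.02,0,-.02,-.04,-.06)])
im,d=shot('side'); cv2.imwrite('pics/c2.png',cv2.resize(im[130:290,200:360],(400,400)))
```

```text
t 2.6 at [458.5 -50.4  67.1] rpy [ 3.141 -0.004 -0.325] q1,q6 [-0.19  1.71]
[-3.5, -2.2, 3.1, 0.0, -0.004, -0.005, 1.0]
[-4.3, -7.0, 3.1, 0.0, -0.004, 0.045, 1.0]
[-5.0, -11.8, 3.1, 0.0, -0.004, 0.095, 1.0]
[-5.3, -14.7, 3.1, -0.0, -0.004, 0.125, 1.0]
[-5.4, -17.6, 3.1, -0.0, -0.004, 0.155, 1.0]
[-5.5, -19.5, 3.1, -0.0, -0.004, 0.175, 1.0]
[-5.5, -21.5, 3.1, -0.0, -0.004, 0.195, 1.0]
[-5.5, -23.4, 3.1, -0.0, -0.004, 0.215, 1.0]
[-5.5, -25.3, 3.1, -0.0, -0.004, 0.235, 1.0]
[-5.4, -27.3, 3.1, -0.0, -0.004, 0.255, 1.0]
```

View pics/c2.png

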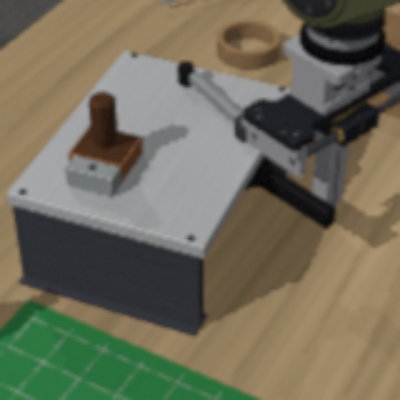

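The arm has swung open with the wing moving alongside the fingers, and the force is about 5 N. I continue slowly towards the stop.

Scaled: -13 mm / 800 = -0.0163, -11 mm / 800 = -0.0138, 0.12 rad / 1.5708 = 0.0764.

Call:
arm_command([
  [[0,-0.005,0,0,0,0.0191,1],[0,-0.0088,0,0,0,0.0382,1],[-0.0013,-0.0138,0,0,0,0.0637,1],[-0.0013,-0.0138,0,0,0,0.0637,1],[-0.0013,-0.0163,0,0,0,0.0764,1],[-0.0013,-0.0163,0,0,0,0.0764,1]],
])

```text
time_s: 3.25
ee_pos: [0.4612, -0.0371, 0.0653]
eef_rot: [-3.141, -0.002, -0.44]
force: [-1.1, -2.9, 2.5]
grip_width: 0.0004
grip_force: 1.7
```

Scaled: -2 mm / 800 = -0.0025, 0.02 rad / 1.5708 = 0.0127.

Call:
arm_command([
  [[0,-0.0025,0,0,0,0.0127,1],[0,-0.0025,0,0,0,0.0127,1],[0,-0.0025,0,0,0,0.0127,1]],
])

```text
time_s: 3.55
ee_pos: [0.4617, -0.0348, 0.0645]
eef_rot: [-3.142, -0.0, -0.46]
force: [-1.1, -3.6, 1.6]
grip_width: 0.0005
grip_force: 1.5
```

Scaled: -2 mm / 800 = -0.0025, 0.02 rad / 1.5708 = 0.0127.

Call:
arm_command([
  [[0,-0.0025,0,0,0,0.0127,1],[0,-0.0025,0,0,0,0.0127,1],[0,-0.0025,0,0,0,0.0127,1]],
])

```text
time_s: 3.85
ee_pos: [0.4624, -0.0328, 0.0643]
eef_rot: [-3.142, 0.0, -0.48]
force: [-1.8, -0.5, 0.8]
grip_width: 0.0005
grip_force: 0.9
```

Scaled: -2 mm / 800 = -0.0025, 0.02 rad / 1.5708 = 0.0127.

Call:
arm_command([
  [[0,-0.0025,0,0,0,0.0127,1],[0,-0.0025,0,0,0,0.0127,1],[0,-0.0025,0,0,0,0.0127,1]],
])

```text
time_s: 4.15
ee_pos: [0.4633, -0.0311, 0.0643]
eef_rot: [-3.142, 0.0, -0.5]
force: [-2.0, 0.0, -0.1]
grip_width: 0.0007
grip_force: 1.0
```

Scaled: -2 mm / 800 = -0.0025, 0.02 rad / 1.5708 = 0.0127.

Call:
arm_command([
  [[0,-0.0025,0,0,0,0.0127,1],[0,-0.0025,0,0,0,0.0127,1],[0,-0.0025,0,0,0,0.0127,1]],
])

```text
time_s: 4.45
ee_pos: [0.4638, -0.0299, 0.0642]
eef_rot: [3.14, 0.001, -0.521]
force: [-7.8, -5.6, 1.7]
grip_width: 0.0003
grip_force: 4.7
```

Scaled: -1.5 mm / 800 = -0.0019, 0.02 rad / 1.5708 = 0.0127.

Call:
arm_command([
  [[0,-0.0019,0,0,0,0.0127,1],[0,-0.0019,0,0,0,0.0127,1],[0,-0.0019,0,0,0,0.0127,1]],
])

```text
time_s: 4.75
ee_pos: [0.4636, -0.0296, 0.0642]
eef_rot: [3.137, 0.002, -0.54]
force: [-15.0, -17.0, 7.8]
grip_width: 0.0003
grip_force: 11.4
```

Scaled: -1.5 mm / 800 = -0.0019, 0.02 rad / 1.5708 = 0.0127.

Call:
arm_command([
  [[0,-0.0019,0,0,0,0.0127,1],[0,-0.0019,0,0,0,0.0127,1],[0,-0.0019,0,0,0,0.0127,1]],
])

```text
time_s: 5.05
ee_pos: [0.4635, -0.0294, 0.0641]
eef_rot: [3.135, 0.003, -0.56]
force: [-23.8, -28.2, 13.4]
grip_width: 0.0001
grip_force: 18.2
```

The stop is felt: the force rises steeply to about 35 N with no further motion, at the place predicted for q = 0. I back off and go above the stamp.

Scaled: -176 mm / 800 = -0.22, -140 mm / 800 = -0.175, -0.05 rad / 1.5708 = -0.0318.

Call:
arm_command([
  [[0,0.0075,0,0,0,-0.0318,1],[0,0.0175,0,0,0,-0.0318,1],[0,0.0175,-0.05,0,0,-0.0318,1],[0,0.0175,-0.1125,0,0,-0.0318,-0.3],[0,0.0175,-0.175,0,0,-0.0318,-0.3],[0,0.0175,-0.22,0,0,-0.0318,-0.3],[0,0.0175,-0.22,0,0,-0.0318,-0.3],[0,0.0175,-0.22,0,0,-0.0318,-0.3]],
])

```text
time_s: 5.85
ee_pos: [0.4586, -0.0387, 0.2406]
eef_rot: [-3.141, -0.001, -0.511]
force: [0.2, 0.4, -0.3]
grip_width: 0.0368
grip_force: 0.0
```

Run:
```python
from h import *
for n in('top','side'):
    im,d=shot(n,n+'1.png'); P=cloud(n,d)*1000; X,Y,Z=P[...,0],P[...,1],P[...,2]
    m=(X>600)&(X<700)&(Y>0)&(Y<90)&(Z>172)&(Z<192); q=P[m]; print(n,m.sum(),q.min(0),q.max(0),q.mean(0)) if m.any() else print('none')
    # two-view ray check of the handle centre
rows([(650.5,44,240,.13,-.3),(650.5,44,147,.13,-.3)])
```

```text
top 86 [640.73853726  29.50359224 172.65617267] [666.97019159  52.81001197 189.89271905] [652.46936534  40.71784793 183.54206279]
side 91 [637.88396371  32.69498183 172.29425582] [660.44973942  57.89158477 188.23071593] [648.07365556  47.9981517  180.9495782 ]
t 5.95 at [458.1 -38.7 239.2] rpy [ 3.141e+00  2.000e-03 -5.110e-01] q1,q6 [-0.16  1.92]
[127.4, -166.2, -1.1, -0.0, 0.002, -0.641, -0.3]
[127.6, -166.2, 91.9, -0.0, 0.002, -0.641, -0.3]
```

Scaled: -166 mm / 800 = -0.2075, 128 mm / 800 = 0.16, -0.64 rad / 1.5708 = -0.4074.

Call:
arm_command([
  [[0.04,-0.0525,0,0,0,-0.0955,-0.4],[0.08,-0.1038,0,0,0,-0.191,-0.4],[0.12,-0.1563,0,0,0,-0.2865,-0.4],[0.16,-0.2075,0,0,0,-0.382,-0.4],[0.16,-0.2075,0,0,0,-0.4074,-0.4],[0.16,-0.2075,0,0,0,-0.4074,-0.4],[0.16,-0.2075,0.0375,0,0,-0.4074,-0.4],[0.16,-0.2075,0.075,0,0,-0.4074,-0.4],[0.16,-0.2075,0.1125,0,0,-0.4074,-0.4],[0.16,-0.2075,0.1125,0,0,-0.4074,-0.4],[0.16,-0.2075,0.1125,0,0,-0.4074,0],[0.16,-0.2075,0.1125,0,0,-0.4074,0.3]],
], squeeze=15)

```text
time_s: 7.15
ee_pos: [0.6517, 0.0434, 0.1526]
eef_rot: [3.141, -0.003, 0.129]
force: [0.4, -0.4, 0.7]
grip_width: 0.0534
grip_force: 0.0
```

Call:
arm_command([
  [[0,0,0,0,0,0,1],[0,0,0,0,0,0,1],[0,0,0,0,0,0,1],[0,0,0,0,0,0,1]],
])

```text
time_s: 7.55
ee_pos: [0.6513, 0.0436, 0.1508]
eef_rot: [3.141, -0.0, 0.13]
force: [-0.1, -0.2, 2.2]
grip_width: 0.0258
grip_force: 15.0
```

Run:
```python
from h import *
rows([(650,44,260,.13,1),(500,-377,260,-.05,1),(500,-377,53,-.05,1)])
```

```text
t 7.55 at [651.3  43.6 150.8] rpy [ 3.141 -0.     0.13 ] q1,q6 [0.01 1.45]
[-1.2, -0.6, -109.2, 0.0, -0.0, -0.0, 1.0]
[-204.5, 397.5, -109.2, 0.0, -0.0, 0.18, 1.0]
[-204.6, 397.4, 97.8, 0.0, -0.0, 0.18, 1.0]
```

Scaled: 360 mm / 800 = 0.45, -110 mm / 800 = -0.1375, 0.18 rad / 1.5708 = 0.1146.

Call:
arm_command([
  [[0,0,-0.05,0,0,0,1],[0,0,-0.1,0,0,0,1],[0,0,-0.1375,0,0,0,1],[-0.025,0.05,-0.1375,0,0,0.0127,1],[-0.0513,0.1,-0.1375,0,0,0.0255,1],[-0.0763,0.15,-0.1375,0,0,0.0382,1],[-0.1025,0.2,-0.1375,0,0,0.0509,1],[-0.1275,0.25,-0.1375,0,0,0.0637,1],[-0.1538,0.3,-0.1375,0,0,0.0764,1],[-0.1788,0.35,-0.1375,0,0,0.0891,1],[-0.205,0.4,-0.1375,0,0,0.1019,1],[-0.23,0.45,-0.1375,0,0,0.1146,1]],
])

```text
time_s: 8.75
ee_pos: [0.5144, -0.3388, 0.2605]
eef_rot: [3.142, -0.0, -0.051]
force: [0.0, 0.5, -1.2]
grip_width: 0.0261
grip_force: 15.0
```

Run:
```python
from h import *
rows([(500,-377,260,-.05,1),(500,-377,48,-.05,1)])
```

```text
t 8.75 at [ 514.4 -338.8  260.5] rpy [ 3.142 -0.    -0.051] q1,q6 [-0.64  0.98]
[-12.5, 38.9, 0.5, 0.0, -0.0, -0.001, 1.0]
[-12.5, 38.9, 212.5, 0.0, -0.0, -0.001, 1.0]
```

Scaled: 212 mm / 800 = 0.265, 209 mm / 800 = 0.2613.

Call:
arm_command([
  [[-0.0075,0.025,0,0,0,0,1],[-0.015,0.0463,0,0,0,0,1],[-0.015,0.0463,0.05,0,0,0,1],[-0.015,0.0463,0.1,0,0,0,1],[-0.015,0.0463,0.15,0,0,0,1],[-0.015,0.0463,0.2,0,0,0,1],[-0.015,0.0463,0.2375,0,0,0,1],[-0.015,0.0463,0.2563,0,0,0,1],[-0.015,0.0463,0.2613,0,0,0,1],[-0.015,0.0463,0.265,0,0,0,1],[-0.015,0.0463,0.265,0,0,0,1]],
])

```text
time_s: 9.85
ee_pos: [0.5021, -0.3739, 0.0497]
eef_rot: [3.14, -0.001, -0.05]
force: [-1.2, -0.3, -0.6]
grip_width: 0.0257
grip_force: 15.0
```

Scaled: 1 mm / 800 = 0.0013.

Call:
arm_command([
  [[0,0,0.0013,0,0,0,1],[0,0,0.0013,0,0,0,1]],
])

```text
time_s: 10.05
ee_pos: [0.5018, -0.3738, 0.0483]
eef_rot: [3.141, -0.001, -0.05]
force: [-0.1, -0.5, -0.1]
grip_width: 0.0257
grip_force: 15.0
```

Scaled: 2 mm / 800 = 0.0025, 1.5 mm / 800 = 0.0019.

Call:
arm_command([
  [[0,0,0.0019,0,0,0,1],[0,0,0.0025,0,0,0,1],[0,0,0.0025,0,0,0,1],[0,0,0.0025,0,0,0,1]],
])

```text
time_s: 10.45
ee_pos: [0.5016, -0.3736, 0.0458]
eef_rot: [3.141, -0.0, -0.05]
force: [-2.3, 0.8, 4.3]
grip_width: 0.0258
grip_force: 15.0
```

Scaled: -180 mm / 800 = -0.225, -140 mm / 800 = -0.175.

Call:
arm_command([
  [[0,0,0,0,0,0,-0.1],[0,0,0,0,0,0,-0.1],[0,0,0,0,0,0,-0.1],[0,0,-0.05,0,0,0,-0.1],[0,0,-0.1125,0,0,0,-0.1],[0,0,-0.175,0,0,0,-0.1],[0,0,-0.225,0,0,0,-0.1],[0,0,-0.225,0,0,0,-0.1]],
])

```text
time_s: 11.25
ee_pos: [0.5029, -0.3746, 0.2318]
eef_rot: [3.136, -0.008, -0.05]
force: [-0.1, 0.2, 0.2]
grip_width: 0.0516
grip_force: 0.0
```

Run:
```python
from h import *
for n in('top','side'):
    im,d=shot(n,n+'2.png'); P=cloud(n,d)*1000; X,Y,Z=P[...,0],P[...,1],P[...,2]
    for b in blanks(n,im,d): print(n,b)
    m=(X>420)&(X<580)&(Y>-450)&(Y<-300)&(Z>65)&(Z<90); q=P[m]
    if m.any(): print(n,'stamp handle',m.sum(),q.min(0).round(),q.max(0).round())
    m=(X>300)&(X<800)&(abs(Z-110)<4)&(abs(Y)<200); q=P[m]
    r=cv2.minAreaRect(q[:,:2].astype(np.float32)); print('plate',r,np.median(q[:,2]))
    hs=cv2.cvtColor(im,cv2.COLOR_BGR2HSV)
    m=(X>600)&(X<700)&(Z>124)&(Z<140)&(Y>30)&(Y<120); q=P[m]; print('fence',cv2.minAreaRect(q[:,:2].astype(np.float32)),np.median(q[:,2]))
cv2.imwrite('pics/c3.png',np.hstack([cv2.resize(cv2.imread('pics/top2.png')[130:290,210:450],(480,320)),cv2.resize(cv2.imread('pics/side2.png')[110:270,200:360],(320,320))]))
```

```text
top (array([599.8, 322.6]), array([20.7, 53.2]), np.float32(6.6), np.float64(22.2), array([158., 209.]))
top (array([502. , 270.1]), array([20.1, 51.5]), np.float32(179.6), np.float64(21.7), array([177., 242.]))
top (array([415.8, 320.4]), array([21. , 51.1]), np.float32(165.4), np.float64(22.1), array([158., 274.]))
top (array([401.6, 214.2]), array([20.1, 51.5]), np.float32(162.0), np.float64(21.7), array([197., 277.]))
top stamp handle 32 [ 498. -379.   65.] [ 517. -363.   84.]
plate ((628.2692260742188, -15.503890991210938), (201.79200744628906, 260.2918701171875), 7.490420818328857) 110.2284597635459
fence ((644.0238647460938, 77.60588836669922), (48.03915023803711, 19.869848251342773), 6.881268501281738) 132.0533924484697
side (array([400. , 218.8]), array([22. , 55.1]), np.float32(162.3), np.float64(20.3), array([300., 311.]))
side (array([598.1, 327.4]), array([22. , 56.2]), np.float32(7.9), np.float64(20.3), array([192., 310.]))
side (array([500.7, 274.4]), array([22.6, 55.6]), np.float32(177.3), np.float64(20.5), array([245., 310.]))
side (array([414.4, 325.5]), array([21.6, 55. ]), np.float32(167.9), np.float64(20.2), array([268., 347.]))
side stamp handle 62 [ 489. -386.   66.] [ 513. -359.   84.]
plate ((625.2677612304688, -12.744964599609375), (201.2449493408203, 265.593994140625), 7.370479583740234) 108.95107533401638
fence ((640.8344116210938, 80.75588989257812), (49.83627700805664, 22.517995834350586), 5.972759246826172) 130.46734139270356
```

View pics/c3.png

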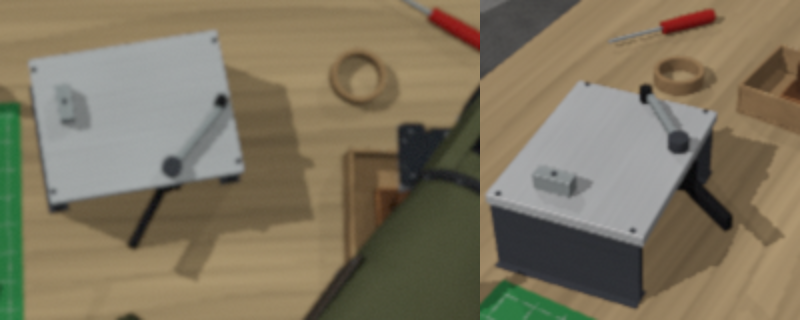

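The clamp arm is fully open and the stamp stands in the tray. The plate is clear, the fence is at about (65,103) in the left half, and four blanks are confirmed in both views. Next I pick blank B at (501.5, 272), gripping it by its ends.

```bash
cat >> h.py <<'E'
B={'B':(501.5,272.2,178.5),'A':(599,325,7.5),'C':(415.2,323,166.7),'D':(401,216.5,162)}
def pick(n):
    x,y,a=B[n]; yw=np.radians((a+90)%180); return [(x,y,z,yw,-.7) for z in (150,40,6)]
def place(k,gap=3):
    p=fx(28,80-11-22*k-gap); return [(*p,z,.13+np.pi/2,1) for z in (190,125,117)]
E
python3 -c "
from h import *
rows(pick('B'))"
```

```text
t 11.35 at [ 501.6 -373.6  225.7] rpy [ 3.141e+00 -1.000e-03 -5.000e-02] q1,q6 [-0.7   0.92]
[-32.5, -645.0, 75.3, 0.001, -0.0, -1.595, -0.7]
[-32.6, -645.1, 185.3, 0.001, -0.0, -1.595, -0.7]
[-32.6, -645.1, 219.3, 0.001, -0.0, -1.595, -0.7]
```

Scaled: -600 mm / 800 = -0.75, -500 mm / 800 = -0.625, -0.13 rad / 1.5708 = -0.0828.

Call:
arm_command([
  [[-0.0038,-0.0625,0,0,0,-0.0828,-0.7],[-0.0063,-0.125,0,0,0,-0.1655,-0.7],[-0.01,-0.1875,0,0,0,-0.2483,-0.7],[-0.0125,-0.25,0,0,0,-0.331,-0.7],[-0.0163,-0.3125,0,0,0,-0.4138,-0.7],[-0.0188,-0.375,0,0,0,-0.4966,-0.7],[-0.0225,-0.4375,0,0,0,-0.5793,-0.7],[-0.025,-0.5,0,0,0,-0.6621,-0.7],[-0.0288,-0.5625,0.0125,0,0,-0.7448,-0.7],[-0.0313,-0.625,0.025,0,0,-0.8276,-0.7],[-0.035,-0.6875,0.05,0,0,-0.9104,-0.7],[-0.04,-0.75,0.075,0,0,-0.9931,-0.7]],
])

```text
time_s: 12.55
ee_pos: [0.499, 0.2193, 0.1671]
eef_rot: [-3.14, 0.001, 1.515]
force: [0.7, -0.2, -0.1]
grip_width: 0.0796
grip_force: 0.0
```

```bash
python3 -c "
from h import *
rows(pick('B'))
for n in ('top','side'):
    for b in blanks(n,*shot(n)): print(n,b)
"
```

```text
t 12.55 at [499.  219.3 167.1] rpy [-3.140e+00  1.000e-03  1.515e+00] q1,q6 [0.35 0.4 ]
[52.9, -0.4, 17.1, -0.002, 0.001, -0.029, -0.7]
[53.0, -0.2, 127.1, -0.002, 0.001, -0.029, -0.7]
[53.1, -0.1, 161.1, -0.002, 0.001, -0.029, -0.7]
side (array([400.2, 218.3]), array([22.7, 55.1]), np.float32(163.5), np.float64(20.4), array([300., 311.]))
side (array([597.7, 327.4]), array([22.5, 56.1]), np.float32(9.6), np.float64(20.3), array([192., 310.]))
side (array([500.9, 273.8]), array([23. , 57.4]), np.float32(179.3), np.float64(20.4), array([245., 311.]))
side (array([414.5, 326.3]), array([21.6, 55.2]), np.float32(168.5), np.float64(20.2), array([268., 347.]))
```

Scaled: 110 mm / 800 = 0.1375, 70 mm / 800 = 0.0875, -0.03 rad / 1.5708 = -0.0191.

Call:
arm_command([
  [[0.0575,0,0.025,0,0,-0.0191,-0.7],[0.0575,0,0.0875,0,0,-0.0191,-0.7],[0.0575,0,0.1375,0,0,-0.0191,-0.7],[0.0575,0,0.1375,0,0,-0.0191,-0.7],[0.0575,0,0.1375,0,0,-0.0191,-0.7]],
])

```text
time_s: 13.15
ee_pos: [0.5028, 0.2629, 0.0596]
eef_rot: [-3.14, 0.001, 1.539]
force: [0.8, 0.7, 0.5]
grip_width: 0.08
grip_force: 0.0
```

```bash
python3 -c "
from h import *
rows(pick('B'))"
```

```text
t 13.15 at [502.8 262.9  59.6] rpy [-3.140e+00  1.000e-03  1.539e+00] q1,q6 [0.42 0.45]
[9.2, -1.7, -90.4, -0.001, 0.001, -0.006, -0.7]
[9.2, -1.5, 19.6, -0.001, 0.001, -0.006, -0.7]
[9.2, -1.5, 53.6, -0.001, 0.001, -0.006, -0.7]
```

Scaled: 53 mm / 800 = 0.0663, 45 mm / 800 = 0.0563.

Call:
arm_command([
  [[0.0113,-0.0013,0,0,0,0,-0.7],[0.0113,-0.0013,0.0313,0,0,0,-0.7],[0.0113,-0.0013,0.0563,0,0,0,-0.7],[0.0113,-0.0013,0.0663,0,0,0,-0.7],[0.0113,-0.0013,0.0663,0,0,0,-0.7],[0.0113,-0.0013,0.0663,0,0,0,1],[0.0113,-0.0013,0.0663,0,0,0,1],[0.0113,-0.0013,0.0663,0,0,0,1],[0.0113,-0.0013,0.0663,0,0,0,1]],
], squeeze=12)

```text
time_s: 14.05
ee_pos: [0.5024, 0.2727, 0.0071]
eef_rot: [3.141, -0.001, 1.54]
force: [-0.6, -0.1, 5.0]
grip_width: 0.056
grip_force: 12.0
```

```bash
python3 -c "
from h import *
o=ctrl.get_obs()['ee_pos']*1000
rows([(*o[:2],190,1.54,1)]+place(0))"
```

```text
t 14.05 at [502.4 272.7   7.1] rpy [ 3.141e+00 -1.000e-03  1.540e+00] q1,q6 [0.43 0.46]
[0.1, 0.2, -182.9, 0.001, -0.001, -0.0, 1.0]
[-212.4, 150.6, -182.9, 0.001, -0.0, -0.161, 1.0]
[-212.5, 150.6, -117.9, 0.001, -0.0, -0.161, 1.0]
[-212.5, 150.6, -109.9, 0.001, -0.0, -0.161, 1.0]
```

Scaled: -213 mm / 800 = -0.2663, -212 mm / 800 = -0.265, -0.16 rad / 1.5708 = -0.1019.

Call:
arm_command([
  [[0,0,-0.0625,0,0,0,1],[0,0,-0.125,0,0,0,1],[-0.025,0.0175,-0.1875,0,0,0,1],[-0.0688,0.0488,-0.2063,0,0,-0.0255,1],[-0.1188,0.0838,-0.2063,0,0,-0.0509,1],[-0.1688,0.12,-0.2063,0,0,-0.0764,1],[-0.2188,0.155,-0.2063,0,0,-0.1019,1],[-0.265,0.1875,-0.2063,0,0,-0.1019,1],[-0.2663,0.1888,-0.2063,0,0,-0.1019,1],[-0.2663,0.1888,-0.175,0,0,-0.1019,1],[-0.2663,0.1888,-0.15,0,0,-0.1019,1],[-0.2663,0.1888,-0.15,0,0,-0.1019,1]],
])

```text
time_s: 15.25
ee_pos: [0.6449, 0.0553, 0.1236]
eef_rot: [-3.137, -0.001, 1.7]
force: [0.2, -0.3, -0.2]
grip_width: 0.0562
grip_force: 12.0
```

```bash
python3 -c "
from h import *
rows(place(0)); im,d=shot('side'); im2,_=shot('top')
cv2.imwrite('pics/c4.png',np.hstack([cv2.resize(im[130:270,190:330],(400,400)),cv2.resize(im2[130:250,210:330],(400,400))]))"
```

```text
t 15.25 at [644.9  55.3 123.6] rpy [-3.137e+00 -1.000e-03  1.700e+00] q1,q6 [ 0.03 -0.1 ]
[0.2, 1.0, -66.4, -0.005, -0.001, -0.001, 1.0]
[0.1, 1.3, -1.4, -0.005, -0.001, -0.001, 1.0]
[0.1, 1.4, 6.6, -0.005, -0.001, -0.001, 1.0]
```

View pics/c4.png

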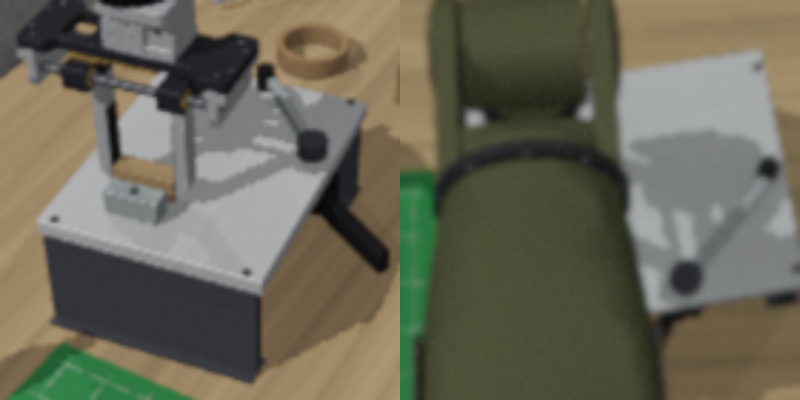

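The held blank hovers just on the -y side of the fence, centred on it. I lower it, then press gently against the fence.

Scaled: 6 mm / 800 = 0.0075, 3 mm / 800 = 0.0038.

Call:
arm_command([
  [[0,0.0013,0.0038,0,0,0,1],[0,0.0013,0.0075,0,0,0,1],[0,0.0013,0.0075,0,0,0,1],[0,0.0013,0.0075,0,0,0,1]],
])

```text
time_s: 15.75
ee_pos: [0.6474, 0.0551, 0.1206]
eef_rot: [3.141, 0.0, 1.7]
force: [-0.4, -0.2, -0.5]
grip_width: 0.0555
grip_force: 12.0
```

Scaled: 2 mm / 800 = 0.0025, 1 mm / 800 = 0.0013.

Call:
arm_command([
  [[0.0013,0,0,0,0,0,1],[0.0025,0,0,0,0,0,1],[0.0025,0,0,0,0,0,1],[0.0025,0,0,0,0,0,1]],
])

```text
time_s: 16.15
ee_pos: [0.6471, 0.0571, 0.1204]
eef_rot: [3.142, -0.0, 1.7]
force: [0.0, -0.1, -0.6]
grip_width: 0.0562
grip_force: 12.0
```

Scaled: 1 mm / 800 = 0.0013.

Call:
arm_command([
  [[0.0013,0,0,0,0,0,1],[0.0013,0,0,0,0,0,1],[0.0013,0,0,0,0,0,1]],
])

```text
time_s: 16.45
ee_pos: [0.647, 0.058, 0.1203]
eef_rot: [3.142, 0.0, 1.7]
force: [0.0, -0.5, -0.5]
grip_width: 0.0556
grip_force: 12.0
```

Scaled: 3 mm / 800 = 0.0038, 2 mm / 800 = 0.0025.

Call:
arm_command([
  [[0,0,0.0025,0,0,0,1],[0,0,0.0038,0,0,0,1],[0,0,0.0038,0,0,0,1],[0,0,0.0038,0,0,0,1]],
])

```text
time_s: 16.85
ee_pos: [0.647, 0.058, 0.1173]
eef_rot: [-3.142, -0.0, 1.7]
force: [-0.8, -0.3, -0.5]
grip_width: 0.0561
grip_force: 12.0
```

Scaled: 1.5 mm / 800 = 0.0019.

Call:
arm_command([
  [[0.0019,0,0,0,0,0,1],[0.0019,0,0,0,0,0,1],[0.0019,0,0,0,0,0,1]],
])

```text
time_s: 17.15
ee_pos: [0.6468, 0.0592, 0.1173]
eef_rot: [-3.142, 0.0, 1.7]
force: [0.2, -4.1, -0.9]
grip_width: 0.0558
grip_force: 12.0
```

The blank touches the fence (-4 N). I lower the last bit, release and go on to blank A.

Call:
arm_command([
  [[0,0,0.0013,0,0,0,1],[0,0,0.0013,0,0,0,1],[0,0,0.0013,0,0,0,-0.45],[0,0,0.0013,0,0,0,-0.45],[0,0,0.0013,0,0,0,-0.45],[0,0,-0.0375,0,0,0,-0.45],[0,0,-0.075,0,0,0,-0.7],[0,0,-0.075,0,0,0,-0.7]],
])

```text
time_s: 17.95
ee_pos: [0.6483, 0.0598, 0.1818]
eef_rot: [3.135, 0.0, 1.7]
force: [-0.3, -1.0, 0.3]
grip_width: 0.079
grip_force: 0.0
```

```bash
python3 -c "
from h import *
rows(pick('A'))
for n in ('top','side'):
    for b in blanks(n,*shot(n)): print(n,b)"
```

```text
t 17.95 at [648.3  59.8 181.8] rpy [3.135 0.    1.7  ] q1,q6 [ 0.04 -0.09]
[269.4, -14.9, 31.6, 0.007, 0.0, -0.002, -0.7]
[269.4, -15.6, 141.6, 0.007, 0.0, -0.002, -0.7]
[269.4, -15.9, 175.6, 0.007, 0.0, -0.002, -0.7]
top (array([599.7, 322.7]), array([20.9, 52.9]), np.float32(8.6), np.float64(22.4), array([158., 209.]))
top (array([416.1, 320.9]), array([21.5, 51.1]), np.float32(165.0), np.float64(21.7), array([158., 273.]))
top (array([401.4, 214. ]), array([19.7, 51.3]), np.float32(162.0), np.float64(22.6), array([197., 277.]))
side (array([400.8, 218.5]), array([22.3, 55.6]), np.float32(162.6), np.float64(20.5), array([300., 311.]))
side (array([598.5, 327.3]), array([22.7, 55.5]), np.float32(9.3), np.float64(20.3), array([192., 310.]))
side (array([414.5, 325.3]), array([22.4, 55.9]), np.float32(168.1), np.float64(20.2), array([268., 347.]))
```

Scaled: 268 mm / 800 = 0.335, 120 mm / 800 = 0.15, -0.02 rad / 1.5708 = -0.0127.

Call:
arm_command([
  [[0.0563,-0.0025,0,0,0,0,-0.7],[0.1125,-0.0063,0,0,0,0,-0.7],[0.1688,-0.0088,0,0,0,0,-0.7],[0.225,-0.0125,0,0,0,-0.0064,-0.7],[0.2813,-0.0163,0.0125,0,0,-0.0127,-0.7],[0.335,-0.0188,0.0375,0,0,-0.0127,-0.7],[0.335,-0.0188,0.1,0,0,-0.0127,-0.7],[0.335,-0.0188,0.15,0,0,-0.0127,-0.7],[0.335,-0.0188,0.175,0,0,-0.0127,-0.7],[0.335,-0.0188,0.175,0,0,-0.0127,-0.7],[0.335,-0.0188,0.175,0,0,-0.0127,-0.7]],
])

```text
time_s: 19.15
ee_pos: [0.5974, 0.3233, 0.0374]
eef_rot: [-3.141, 0.0, 1.72]
force: [-0.7, 0.5, 0.2]
grip_width: 0.0797
grip_force: 0.0
```

```bash
python3 -c "
from h import *
rows(pick('A'))"
```

```text
t 19.15 at [597.4 323.3  37.4] rpy [-3.141  0.     1.72 ] q1,q6 [0.44 0.29]
[1.4, 1.8, -112.6, -0.0, 0.0, 0.018, -0.7]
[1.4, 1.8, -2.6, -0.0, 0.0, 0.018, -0.7]
[1.4, 1.8, 31.4, -0.0, 0.0, 0.018, -0.7]
```

Scaled: 31 mm / 800 = 0.0388, 24 mm / 800 = 0.03.

Call:
arm_command([
  [[0.0013,0.0025,0.0125,0,0,0,-0.7],[0.0013,0.0025,0.03,0,0,0,-0.7],[0.0013,0.0025,0.0388,0,0,0,-0.7],[0.0013,0.0025,0.0388,0,0,0,-0.7],[0.0013,0.0025,0.0388,0,0,0,1],[0.0013,0.0025,0.0388,0,0,0,1],[0.0013,0.0025,0.0388,0,0,0,1],[0.0013,0.0025,0.0388,0,0,0,1]],
])

```text
time_s: 19.95
ee_pos: [0.5994, 0.3247, 0.0068]
eef_rot: [3.141, -0.0, 1.72]
force: [0.4, 0.2, 2.2]
grip_width: 0.0557
grip_force: 12.0
```

```bash
python3 -c "
from h import *
rows(place(1))"
```

```text
t 19.95 at [599.4 324.7   6.8] rpy [ 3.141 -0.     1.72 ] q1,q6 [0.44 0.29]
[-295.1, 6.0, -183.3, 0.001, -0.0, 0.019, 1.0]
[-295.1, 6.0, -118.3, 0.001, -0.0, 0.019, 1.0]
[-295.1, 6.0, -110.3, 0.001, -0.0, 0.019, 1.0]
```

Scaled: -295 mm / 800 = -0.3688, -280 mm / 800 = -0.35, 0.02 rad / 1.5708 = 0.0127.

Call:
arm_command([
  [[0,0,-0.0625,0,0,0,1],[0,0,-0.125,0,0,0,1],[-0.025,0,-0.1875,0,0,0,1],[-0.075,0.0013,-0.2125,0,0,0,1],[-0.1313,0.0025,-0.2125,0,0,0.0064,1],[-0.1875,0.0038,-0.2125,0,0,0.0127,1],[-0.2438,0.005,-0.2125,0,0,0.0127,1],[-0.3,0.0063,-0.2125,0,0,0.0127,1],[-0.35,0.0075,-0.2125,0,0,0.0127,1],[-0.3688,0.0075,-0.2125,0,0,0.0127,1],[-0.3688,0.0075,-0.1813,0,0,0.0127,1],[-0.3688,0.0075,-0.1813,0,0,0.0127,1]],
])

```text
time_s: 21.15
ee_pos: [0.6477, 0.0339, 0.1485]
eef_rot: [-3.137, -0.001, 1.699]
force: [-0.2, 0.9, -1.1]
grip_width: 0.0556
grip_force: 12.0
```

Call:
arm_command([
  [[0,0,0.0125,0,0,0,1],[0,0,0.025,0,0,0,1],[0,0,0.0375,0,0,0,1],[0,0,0.0425,0,0,0,1],[0,0,0.0425,0,0,0,1],[0,0,0.0425,0,0,0,1]],
])

```text
time_s: 21.75
ee_pos: [0.6491, 0.0339, 0.1174]
eef_rot: [3.141, 0.0, 1.7]
force: [-1.1, 0.1, -0.6]
grip_width: 0.0559
grip_force: 12.0
```

```bash
python3 -c "
from h import *
rows(place(1)); im,d=shot('side')
cv2.imwrite('pics/c5.png',cv2.resize(im[130:250,190:310],(480,480)))"
```

```text
t 21.75 at [649.1  33.9 117.4] rpy [3.141 0.    1.7  ] q1,q6 [-0.   -0.13]
[-0.1, -0.0, -72.6, 0.0, 0.0, -0.001, 1.0]
[-0.1, -0.0, -7.6, 0.0, 0.0, -0.001, 1.0]
[-0.1, -0.0, 0.4, 0.0, 0.0, -0.001, 1.0]
```

View pics/c5.png

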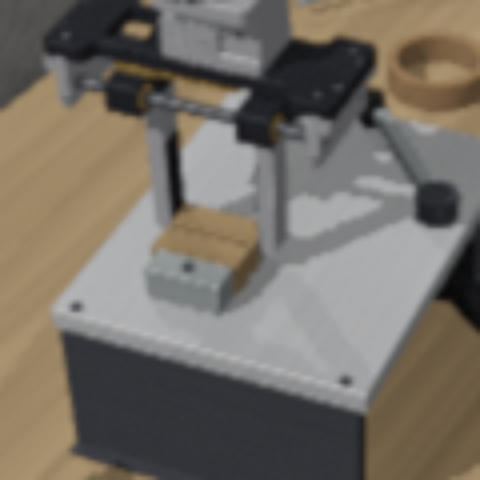

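The second blank sits beside the first, aligned, with a small gap. I push until contact.

Scaled: 3 mm / 800 = 0.0038, 2 mm / 800 = 0.0025.

Call:
arm_command([
  [[0.0013,0,0,0,0,0,1],[0.0025,0,0,0,0,0,1],[0.0038,0,0,0,0,0,1],[0.0038,0,0,0,0,0,1]],
])

```text
time_s: 22.2
ee_pos: [0.6487, 0.0361, 0.1175]
eef_rot: [3.141, 0.001, 1.7]
force: [0.7, -4.6, -0.0]
grip_width: 0.056
grip_force: 12.0
```

Scaled: 1 mm / 800 = 0.0013.

Call:
arm_command([
  [[0.0013,0,0,0,0,0,1],[0.0013,0,0,0,0,0,1],[0.0013,0,0,0,0,0,1]],
])

```text
time_s: 22.5
ee_pos: [0.6487, 0.0362, 0.1175]
eef_rot: [3.141, 0.002, 1.699]
force: [1.1, -9.9, -0.7]
grip_width: 0.0558
grip_force: 12.0
```

Scaled: -60 mm / 800 = -0.075, -30 mm / 800 = -0.0375.

Call:
arm_command([
  [[-0.0009,0,0.001,0,0,0,1],[-0.0009,0,0.001,0,0,0,1],[-0.0009,0,0.001,0,0,0,-0.45],[-0.0009,0,0.001,0,0,0,-0.45],[-0.0009,0,0.001,0,0,0,-0.45],[-0.0009,0,-0.0375,0,0,0,-0.45],[-0.0009,0,-0.075,0,0,0,-0.7],[-0.0009,0,-0.075,0,0,0,-0.7]],
])

```text
time_s: 23.3
ee_pos: [0.65, 0.0373, 0.1819]
eef_rot: [3.135, 0.001, 1.7]
force: [-0.1, -0.0, 0.4]
grip_width: 0.0786
grip_force: 0.0
```

```bash
python3 -c "
from h import *
rows(pick('C'))
for n in ('top','side'):
    for b in blanks(n,*shot(n)): print(n,b)"
```

```text
t 23.3 at [650.   37.3 181.9] rpy [3.135e+00 1.000e-03 1.700e+00] q1,q6 [ 0.   -0.13]
[313.6, -196.3, 30.4, 0.007, -0.001, 0.361, -0.7]
[313.7, -197.0, 140.4, 0.007, -0.001, 0.361, -0.7]
[313.7, -197.2, 174.4, 0.007, -0.001, 0.361, -0.7]
top (array([416.4, 321.4]), array([22.1, 52. ]), np.float32(168.5), np.float64(21.6), array([158., 273.]))
top (array([401.9, 214.3]), array([21. , 51.3]), np.float32(162.1), np.float64(22.0), array([197., 277.]))
side (array([400.4, 218.9]), array([23.1, 55.3]), np.float32(162.5), np.float64(20.2), array([300., 311.]))
side (array([414.3, 325.6]), array([21.3, 54.5]), np.float32(167.0), np.float64(20.5), array([268., 347.]))
```

Scaled: 313 mm / 800 = 0.3913, -100 mm / 800 = -0.125, 0.36 rad / 1.5708 = 0.2292.

Call:
arm_command([
  [[0.05,-0.0313,0,0,0,0.0318,-0.7],[0.1,-0.0625,0,0,0,0.0637,-0.7],[0.15,-0.0938,0,0,0,0.0891,-0.7],[0.2,-0.125,0,0,0,0.1146,-0.7],[0.25,-0.1563,0,0,0,0.1464,-0.7],[0.3,-0.1875,0.0125,0,0,0.1783,-0.7],[0.35,-0.2188,0.025,0,0,0.2037,-0.7],[0.3913,-0.245,0.05,0,0,0.2292,-0.7],[0.3913,-0.245,0.1125,0,0,0.2292,-0.7],[0.3913,-0.245,0.1563,0,0,0.2292,-0.7],[0.3913,-0.245,0.175,0,0,0.2292,-0.7],[0.3913,-0.245,0.175,0,0,0.2292,-0.7]],
])

```text
time_s: 24.6
ee_pos: [0.4121, 0.3213, 0.0343]
eef_rot: [-3.138, 0.004, 1.34]
force: [-0.3, -0.2, 0.6]
grip_width: 0.0799
grip_force: 0.0
```

```bash
python3 -c "
from h import *
rows(pick('C'))"
```

```text
t 24.6 at [412.1 321.3  34.3] rpy [-3.138  0.004  1.34 ] q1,q6 [0.59 0.82]
[1.9, 2.1, -115.7, -0.004, 0.004, 0.001, -0.7]
[2.4, 2.6, -5.7, -0.004, 0.004, 0.001, -0.7]
[2.5, 2.7, 28.3, -0.004, 0.004, 0.001, -0.7]
```

Scaled: 27 mm / 800 = 0.0338, 20 mm / 800 = 0.025.

Call:
arm_command([
  [[0.0013,0.0025,0.0125,0,0,0,-0.7],[0.0013,0.0025,0.025,0,0,0,-0.7],[0.0013,0.0025,0.0338,0,0,0,-0.7],[0.0013,0.0025,0.0338,0,0,0,-0.7]],
])

```text
time_s: 25.0
ee_pos: [0.4157, 0.3225, 0.0095]
eef_rot: [-3.141, 0.001, 1.34]
force: [-0.6, 0.0, 0.7]
grip_width: 0.0798
grip_force: 0.0
```

Scaled: 3 mm / 800 = 0.0038.

Call:
arm_command([
  [[0,0,0.0038,0,0,0,-0.7],[0,0,0.0038,0,0,0,-0.7],[0,0,0.0038,0,0,0,1],[0,0,0.0038,0,0,0,1],[0,0,0.0038,0,0,0,1],[0,0,0.0038,0,0,0,1]],
])

```text
time_s: 25.6
ee_pos: [0.4161, 0.3228, 0.0075]
eef_rot: [3.141, -0.0, 1.34]
force: [-0.3, 0.3, 0.4]
grip_width: 0.0557
grip_force: 12.0
```

```bash
python3 -c "
from h import *
rows(place(2))"
```

```text
t 25.6 at [416.1 322.8   7.5] rpy [ 3.141 -0.     1.34 ] q1,q6 [0.59 0.82]
[-248.6, 300.7, -182.5, 0.0, -0.0, -0.361, 1.0]
[-248.6, 300.7, -117.5, 0.0, -0.0, -0.361, 1.0]
[-248.6, 300.7, -109.5, 0.0, -0.0, -0.361, 1.0]
```

Scaled: 301 mm / 800 = 0.3763, 276 mm / 800 = 0.345, -0.36 rad / 1.5708 = -0.2292.

Call:
arm_command([
  [[0,0,-0.0625,0,0,0,1],[0,0,-0.125,0,0,0,1],[-0.025,0.03,-0.175,0,0,-0.0191,1],[-0.0625,0.075,-0.21,0,0,-0.0509,1],[-0.1,0.12,-0.21,0,0,-0.0828,1],[-0.1375,0.165,-0.21,0,0,-0.1146,1],[-0.175,0.21,-0.21,0,0,-0.1464,1],[-0.2125,0.255,-0.21,0,0,-0.1783,1],[-0.25,0.3,-0.21,0,0,-0.2037,1],[-0.2875,0.345,-0.21,0,0,-0.2292,1],[-0.3113,0.3763,-0.21,0,0,-0.2292,1],[-0.3113,0.3763,-0.21,0,0,-0.2292,1]],
])

```text
time_s: 26.8
ee_pos: [0.6533, 0.0081, 0.1744]
eef_rot: [-3.141, 0.0, 1.696]
force: [0.1, 0.8, 0.0]
grip_width: 0.0558
grip_force: 12.0
```

```bash
python3 -c "
from h import *
cams.camera('top'); rows(place(2))"
```

```text
t 26.85 at [652.4  10.  174.5] rpy [-3.141 -0.     1.697] q1,q6 [-0.04 -0.17]
[2.0, -0.2, -15.5, -0.001, -0.0, -0.003, 1.0]
[2.0, -0.2, 49.5, -0.001, -0.0, -0.003, 1.0]
[2.0, -0.2, 57.5, -0.001, -0.0, -0.003, 1.0]
```

Scaled: 57 mm / 800 = 0.0713, 52 mm / 800 = 0.065.

Call:
arm_command([
  [[0,0,0.025,0,0,0,1],[0,0,0.05,0,0,0,1],[0,0,0.065,0,0,0,1],[0,0,0.0713,0,0,0,1],[0,0,0.0713,0,0,0,1],[0,0,0.0713,0,0,0,1]],
])

```text
time_s: 27.45
ee_pos: [0.6524, 0.0117, 0.1193]
eef_rot: [3.14, 0.0, 1.7]
force: [0.7, 0.7, -1.0]
grip_width: 0.0564
grip_force: 12.0
```

Call:
arm_command([
  [[0.0013,0,0,0,0,0,1],[0.0025,0,0,0,0,0,1],[0.0025,0,0,0,0,0,1],[0.0025,0,0,0,0,0,1]],
])

```text
time_s: 27.85
ee_pos: [0.6519, 0.0135, 0.1184]
eef_rot: [3.141, 0.0, 1.7]
force: [-0.4, -0.3, 0.5]
grip_width: 0.0561
grip_force: 12.0
```

Scaled: 1 mm / 800 = 0.0013.

Call:
arm_command([
  [[0.0013,0,0,0,0,0,1],[0.0013,0,0,0,0,0,1],[0.0013,0,0,0,0,0,1]],
])

```text
time_s: 28.15
ee_pos: [0.6517, 0.0145, 0.1183]
eef_rot: [-3.142, -0.0, 1.7]
force: [0.2, -0.4, 0.1]
grip_width: 0.0557
grip_force: 12.0
```

Scaled: 1 mm / 800 = 0.0013, 0.5 mm / 800 = 0.0006.

Call:
arm_command([
  [[0.0013,0,0.0006,0,0,0,1],[0.0013,0,0.0006,0,0,0,1],[0.0013,0,0.0006,0,0,0,1]],
])

```text
time_s: 28.45
ee_pos: [0.6518, 0.0147, 0.118]
eef_rot: [3.141, 0.001, 1.699]
force: [-0.2, -5.2, 2.0]
grip_width: 0.0559
grip_force: 12.0
```

Scaled: 0.7 mm / 800 = 0.0009, 0.3 mm / 800 = 0.0004.

Call:
arm_command([
  [[0.0009,0,0.0004,0,0,0,1],[0.0009,0,0.0004,0,0,0,1],[0.0009,0,0.0004,0,0,0,1]],
])

```text
time_s: 28.75
ee_pos: [0.6517, 0.0148, 0.118]
eef_rot: [3.141, 0.002, 1.699]
force: [0.1, -8.6, 3.4]
grip_width: 0.0562
grip_force: 12.0
```

The third blank is tight. I release it and go to D.

Scaled: -60 mm / 800 = -0.075, -30 mm / 800 = -0.0375.

Call:
arm_command([
  [[-0.0009,0,0,0,0,0,1],[-0.0009,0,0,0,0,0,1],[-0.0009,0,0,0,0,0,-0.45],[-0.0009,0,0,0,0,0,-0.45],[-0.0009,0,0,0,0,0,-0.45],[-0.0009,0,-0.0375,0,0,0,-0.45],[-0.0009,0,-0.075,0,0,0,-0.7],[-0.0009,0,-0.075,0,0,0,-0.7]],
])

```text
time_s: 29.55
ee_pos: [0.653, 0.0157, 0.182]
eef_rot: [3.135, 0.001, 1.7]
force: [-0.5, -0.3, 1.5]
grip_width: 0.0789
grip_force: 0.0
```

```bash
python3 -c "
from h import *
for n in ('top','side'):
    for b in blanks(n,*shot(n)): print(n,b)
rows(pick('D'))"
```

```text
top (array([401.8, 214.4]), array([20.1, 51.4]), np.float32(163.2), np.float64(21.9), array([197., 277.]))
side (array([400.2, 218.7]), array([21.9, 56.6]), np.float32(163.4), np.float64(20.2), array([300., 311.]))
t 29.65 at [651.6  15.6 177.7] rpy [ 3.141 -0.     1.7  ] q1,q6 [-0.03 -0.16]
[231.5, -222.7, 27.5, 0.001, -0.0, 0.443, -0.7]
[231.5, -222.8, 137.5, 0.001, -0.0, 0.443, -0.7]
[231.5, -222.8, 171.5, 0.001, -0.0, 0.443, -0.7]
```

Scaled: 231 mm / 800 = 0.2888, -222 mm / 800 = -0.2775, 0.43 rad / 1.5708 = 0.2737.

Call:
arm_command([
  [[0.0375,-0.0363,0,0,0,0.0382,-0.7],[0.075,-0.0725,0,0,0,0.0764,-0.7],[0.1188,-0.1138,0,0,0,0.1146,-0.7],[0.1625,-0.1563,0,0,0,0.1528,-0.7],[0.2063,-0.1988,0,0,0,0.191,-0.7],[0.25,-0.24,0.0125,0,0,0.2292,-0.7],[0.2888,-0.2775,0.0375,0,0,0.2737,-0.7],[0.2888,-0.2775,0.1,0,0,0.2737,-0.7],[0.2888,-0.2775,0.15,0,0,0.2737,-0.7],[0.2888,-0.2775,0.175,0,0,0.2737,-0.7],[0.2888,-0.2775,0.175,0,0,0.2737,-0.7],[0.2888,-0.2775,0.175,0,0,0.2737,-0.7]],
])

```text
time_s: 30.85
ee_pos: [0.4016, 0.2159, 0.0376]
eef_rot: [-3.141, 0.001, 1.27]
force: [0.2, -0.2, 0.9]
grip_width: 0.0798
grip_force: 0.0
```

```bash
python3 -c "
from h import *
for n in ('top','side'):
    for b in blanks(n,*shot(n)): print(n,b)
rows(pick('D'))"
```

```text
side (array([400.5, 218.8]), array([21.8, 55.5]), np.float32(160.2), np.float64(20.3), array([300., 311.]))
t 30.95 at [402.3 216.2  38.6] rpy [ 3.14e+00 -1.00e-03  1.27e+00] q1,q6 [0.41 0.71]
[0.1, -1.2, -111.4, 0.001, -0.001, 0.013, -0.7]
[-0.1, -1.3, -1.4, 0.001, -0.001, 0.013, -0.7]
[-0.1, -1.4, 32.6, 0.001, -0.001, 0.013, -0.7]
```

Scaled: 32 mm / 800 = 0.04, 24 mm / 800 = 0.03.

Call:
arm_command([
  [[0,-0.0013,0.015,0,0,0,-0.7],[0,-0.0013,0.03,0,0,0,-0.7],[0,-0.0013,0.04,0,0,0,-0.7],[0,-0.0013,0.04,0,0,0,-0.7],[0,-0.0013,0.04,0,0,0,1],[0,-0.0013,0.04,0,0,0,1],[0,-0.0013,0.04,0,0,0,1],[0,-0.0013,0.04,0,0,0,1]],
])

```text
time_s: 31.75
ee_pos: [0.401, 0.2163, 0.0058]
eef_rot: [3.141, -0.0, 1.27]
force: [0.8, -0.4, 2.6]
grip_width: 0.0559
grip_force: 12.0
```

```bash
python3 -c "
from h import *
rows(place(3,3.5))"
```

```text
t 31.75 at [401.  216.3   5.8] rpy [ 3.141 -0.     1.27 ] q1,q6 [0.41 0.72]
[-141.1, 309.8, -184.1, 0.001, -0.0, -0.431, 1.0]
[-141.2, 309.7, -119.1, 0.001, -0.0, -0.431, 1.0]
[-141.2, 309.7, -111.1, 0.001, -0.0, -0.431, 1.0]
```

Scaled: 310 mm / 800 = 0.3875, -141 mm / 800 = -0.1763, -0.43 rad / 1.5708 = -0.2737.

Call:
arm_command([
  [[0,0,-0.0625,0,0,0,1],[0,0,-0.125,0,0,0,1],[-0.0188,0.0413,-0.1813,0,0,-0.0318,1],[-0.0413,0.09,-0.21,0,0,-0.0637,1],[-0.0638,0.14,-0.21,0,0,-0.1019,1],[-0.0863,0.1888,-0.21,0,0,-0.1401,1],[-0.1088,0.2388,-0.21,0,0,-0.1783,1],[-0.1313,0.2875,-0.21,0,0,-0.2101,1],[-0.1538,0.3375,-0.21,0,0,-0.2419,1],[-0.1763,0.3875,-0.21,0,0,-0.2737,1],[-0.1763,0.3875,-0.21,0,0,-0.2737,1],[-0.1763,0.3875,-0.21,0,0,-0.2737,1]],
])

```text
time_s: 32.95
ee_pos: [0.6549, -0.0108, 0.1727]
eef_rot: [-3.14, -0.0, 1.698]
force: [-1.0, -0.4, -0.6]
grip_width: 0.0557
grip_force: 12.0
```

```bash
python3 -c "
from h import *
cams.camera('top');cams.camera('top'); rows(place(3,3.5))"
```

```text
t 33.05 at [654.5  -9.6 173.7] rpy [-3.141 -0.     1.7  ] q1,q6 [-0.07 -0.2 ]
[-0.8, 0.2, -16.3, -0.0, -0.0, -0.001, 1.0]
[-0.8, 0.2, 48.7, -0.0, -0.0, -0.001, 1.0]
[-0.8, 0.2, 56.7, -0.0, -0.0, -0.001, 1.0]
```

Scaled: 57 mm / 800 = 0.0713, 52 mm / 800 = 0.065.

Call:
arm_command([
  [[-0.0013,0,0.025,0,0,0,1],[-0.0013,0,0.05,0,0,0,1],[-0.0013,0,0.065,0,0,0,1],[-0.0013,0,0.0713,0,0,0,1],[-0.0013,0,0.0713,0,0,0,1],[-0.0013,0,0.0713,0,0,0,1]],
])

```text
time_s: 33.65
ee_pos: [0.6555, -0.0111, 0.1176]
eef_rot: [3.14, 0.0, 1.7]
force: [-0.3, 0.4, -0.0]
grip_width: 0.0558
grip_force: 12.0
```

Scaled: 2.5 mm / 800 = 0.0031, 2 mm / 800 = 0.0025.

Call:
arm_command([
  [[0.0013,0,0.0006,0,0,0,1],[0.0025,0,0.0006,0,0,0,1],[0.0031,0,0.0006,0,0,0,1],[0.0031,0,0.0006,0,0,0,1]],
])

```text
time_s: 34.05
ee_pos: [0.6549, -0.0088, 0.1161]
eef_rot: [3.141, 0.0, 1.7]
force: [0.0, -0.2, -1.1]
grip_width: 0.0558
grip_force: 12.0
```

Scaled: 1 mm / 800 = 0.0013.

Call:
arm_command([
  [[0.0013,0,0,0,0,0,1],[0.0013,0,0,0,0,0,1],[0.0013,0,0,0,0,0,1]],
])

```text
time_s: 34.35
ee_pos: [0.6547, -0.0079, 0.116]
eef_rot: [-3.142, -0.0, 1.7]
force: [-1.0, -0.1, -0.5]
grip_width: 0.0558
grip_force: 12.0
```

Scaled: 1 mm / 800 = 0.0013, 0.3 mm / 800 = 0.0004.

Call:
arm_command([
  [[0.0013,0,0.0004,0,0,0,1],[0.0013,0,0.0004,0,0,0,1],[0.0013,0,0.0004,0,0,0,1]],
])

```text
time_s: 34.65
ee_pos: [0.6546, -0.0069, 0.1157]
eef_rot: [-3.142, 0.0, 1.7]
force: [-0.1, -1.1, 0.2]
grip_width: 0.0561
grip_force: 12.0
```

Scaled: 0.8 mm / 800 = 0.001.

Call:
arm_command([
  [[0.001,0,0,0,0,0,1],[0.001,0,0,0,0,0,1],[0.001,0,0,0,0,0,1]],
])

```text
time_s: 34.95
ee_pos: [0.6545, -0.0068, 0.1158]
eef_rot: [-3.142, 0.001, 1.7]
force: [-0.2, -5.7, -0.1]
grip_width: 0.0557
grip_force: 12.0
```

The row is tight. I release, lift and go to the +y side of the wing.

Scaled: -75 mm / 800 = -0.0938, -30 mm / 800 = -0.0375.

Call:
arm_command([
  [[-0.0006,0,0,0,0,0,1],[-0.0006,0,0,0,0,0,-0.45],[-0.0006,0,0,0,0,0,-0.45],[-0.0006,0,0,0,0,0,-0.45],[-0.0006,0,-0.0375,0,0,0,-0.45],[-0.0006,0,-0.0938,0,0,0,1],[-0.0006,0,-0.0938,0,0,0,1],[-0.0006,0,-0.0938,0,0,0,1]],
])

```text
time_s: 35.75
ee_pos: [0.6548, -0.0064, 0.1916]
eef_rot: [3.14, 0.0, 1.7]
force: [0.6, 0.7, -0.7]
grip_width: 0.0475
grip_force: 0.0
```

```bash
python3 -c "
from h import *
im,d=shot('side','side3.png');t,_=shot('top')
cv2.imwrite('pics/c6.png',np.hstack([cv2.resize(im[130:250,190:310],(400,400)),cv2.resize(t[130:250,210:330],(400,400))]))
p,y=wing(0,95,-34); rows([(*p,190,y+np.pi,1),(*p,64,y+np.pi,1)])"
```

```text
t 35.85 at [654.1  -6.4 189.5] rpy [-3.14 -0.    1.7 ] q1,q6 [-0.07 -0.19]
[45.9, -162.9, -0.2, -0.001, -0.001, -0.922, 1.0]
[45.9, -162.7, 125.8, -0.001, -0.001, -0.922, 1.0]
```

View pics/c6.png

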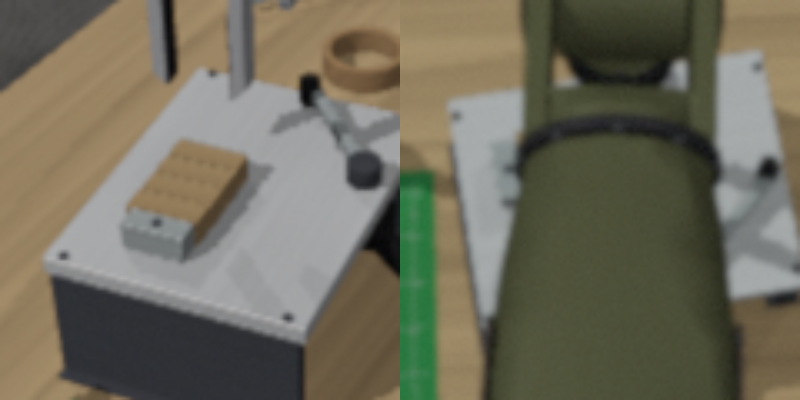

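The four blanks lie in a neat row against the fence, with the arm open.

Scaled: -163 mm / 800 = -0.2038, 124 mm / 800 = 0.155, -0.92 rad / 1.5708 = -0.5857.

Call:
arm_command([
  [[0.015,-0.05,0,0,0,-0.0955,1],[0.03,-0.1,0,0,0,-0.191,1],[0.0438,-0.15,0,0,0,-0.2865,1],[0.0575,-0.2038,0,0,0,-0.382,1],[0.0575,-0.2038,0,0,0,-0.4775,1],[0.0575,-0.2038,0,0,0,-0.573,1],[0.0575,-0.2038,0,0,0,-0.5857,1],[0.0575,-0.2038,0.05,0,0,-0.5857,1],[0.0575,-0.2038,0.1063,0,0,-0.5857,1],[0.0575,-0.2038,0.155,0,0,-0.5857,1],[0.0575,-0.2038,0.155,0,0,-0.5857,1],[0.0575,-0.2038,0.155,0,0,-0.5857,1]],
])

```text
time_s: 37.05
ee_pos: [0.4871, 0.0181, 0.0671]
eef_rot: [-3.141, -0.001, 2.618]
force: [0.3, 0.2, 0.3]
grip_width: 0.0004
grip_force: 0.0
```

```bash
python3 -c "
from h import *
cams.camera('top')
rows([(*wing(q,95,-19.5)[0],64,wing(q,0,0)[1]+np.pi,1) for q in (0,.1,.2,.3,.4,.5,.6,.7,.8,.85,.9,.95,.98,1.0)])"
```

```text
t 37.1 at [487.8  18.1  68.2] rpy [3.141e+00 1.000e-03 2.618e+00] q1,q6 [-0.04 -1.09]
[1.0, -15.0, 4.2, 0.001, 0.001, -0.003, 1.0]
[2.4, -24.6, 4.2, 0.001, 0.001, -0.103, 1.0]
[2.9, -34.3, 4.2, 0.001, 0.001, -0.203, 1.0]
[2.4, -44.0, 4.2, 0.0, 0.001, -0.303, 1.0]
[0.9, -53.5, 4.2, 0.0, 0.001, -0.403, 1.0]
[-1.5, -62.9, 4.2, 0.0, 0.001, -0.503, 1.0]
[-4.8, -72.0, 4.2, 0.0, 0.001, -0.603, 1.0]
[-9.0, -80.8, 4.2, 0.0, 0.001, -0.703, 1.0]
[-14.1, -89.0, 4.2, 0.0, 0.001, -0.803, 1.0]
[-16.9, -93.0, 4.2, 0.0, 0.001, -0.853, 1.0]
[-20.0, -96.7, 4.2, 0.0, 0.001, -0.903, 1.0]
[-23.2, -100.4, 4.2, 0.0, 0.001, -0.953, 1.0]
[-25.2, -102.5, 4.2, 0.0, 0.001, -0.983, 1.0]
[-26.6, -103.8, 4.2, 0.0, 0.001, -1.003, 1.0]
```

Now I close to q of about 0.8, then continue in small steps.

Scaled: -89 mm / 800 = -0.1113, -81 mm / 800 = -0.1013, -0.8 rad / 1.5708 = -0.5093.

Call:
arm_command([
  [[0.0013,-0.01,0.0038,0,0,0,1],[0.0013,-0.0188,0.0038,0,0,0,1],[0.0025,-0.0313,0.0038,0,0,-0.0637,1],[0.0038,-0.0425,0.0038,0,0,-0.1273,1],[0.0025,-0.055,0.0038,0,0,-0.191,1],[0.0013,-0.0663,0.0038,0,0,-0.2546,1],[-0.0025,-0.0788,0.0038,0,0,-0.3183,1],[-0.0063,-0.09,0.0038,0,0,-0.382,1],[-0.0113,-0.1013,0.0038,0,0,-0.4456,1],[-0.0175,-0.1113,0.0038,0,0,-0.5093,1],[-0.0175,-0.1113,0.0038,0,0,-0.5093,1]],
])

```text
time_s: 38.2
ee_pos: [0.4548, -0.067, 0.0646]
eef_rot: [-3.141, 0.001, -2.863]
force: [0.7, -0.2, -0.0]
grip_width: 0.0007
grip_force: 0.0
```

Scaled: -7 mm / 800 = -0.0088, -4 mm / 800 = -0.005, -0.08 rad / 1.5708 = -0.0509.

Call:
arm_command([
  [[0,-0.005,0,0,0,-0.0318,1],[0,-0.005,0,0,0,-0.0318,1],[0,-0.0088,0,0,0,-0.0509,1],[0,-0.0088,0,0,0,-0.0509,1]],
])

```text
time_s: 38.6
ee_pos: [0.4565, -0.0727, 0.0639]
eef_rot: [3.142, -0.0, -2.786]
force: [-1.1, 1.6, 0.7]
grip_width: 0.0005
grip_force: 0.8
```

```bash
python3 -c "
from h import *
o=ctrl.get_obs(); print(o['force'],o['moment'])
rows([(*wing(q,95,-19.5)[0],64,wing(q,0,0)[1]+np.pi,1) for q in (.85,.9,.95,.98,1.0)])
im,d=shot('side'); cv2.imwrite('pics/c7.png',cv2.resize(im[130:250,190:350],(640,480)))"
```

```text
[-1.0692844   1.56785142  0.73040072] [0.28276198 0.17257229 0.00545402]
t 38.6 at [456.5 -72.7  63.9] rpy [ 3.142 -0.    -2.786] q1,q6 [-0.24 -2.16]
[-0.2, 1.8, -0.1, 0.0, -0.0, 0.026, 1.0]
[0.8, -2.9, -0.1, 0.0, -0.0, -0.024, 1.0]
[1.5, -7.7, -0.1, 0.0, -0.0, -0.074, 1.0]
[1.8, -10.6, -0.1, 0.0, -0.0, -0.104, 1.0]
[2.0, -12.6, -0.1, 0.0, -0.0, -0.124, 1.0]
```

View pics/c7.png

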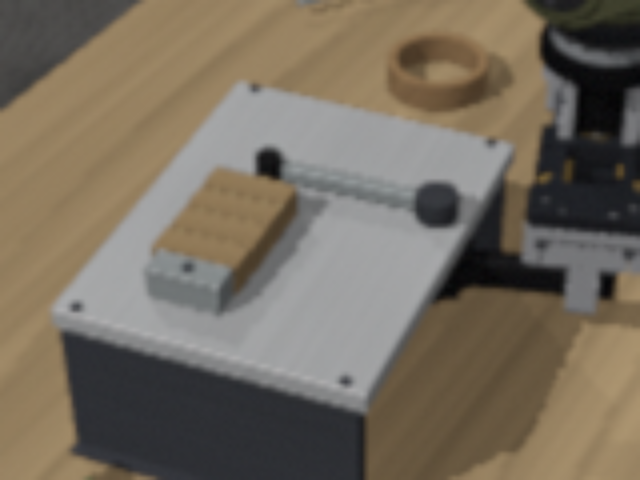

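The roller is about 1–2 cm short of the row. I close further in small steps and watch the force.

Scaled: -5 mm / 800 = -0.0063, -3 mm / 800 = -0.0038, -0.05 rad / 1.5708 = -0.0318.

Call:
arm_command([
  [[0.0013,-0.0038,0,0,0,-0.0127,1],[0.0013,-0.0063,0,0,0,-0.0318,1],[0.0013,-0.0063,0,0,0,-0.0318,1]],
])

```text
time_s: 38.95
ee_pos: [0.4575, -0.0779, 0.0638]
eef_rot: [-3.142, 0.0, -2.733]
force: [-1.6, 1.7, 2.0]
grip_width: 0.0005
grip_force: 1.1
```

Scaled: -2 mm / 800 = -0.0025, -0.02 rad / 1.5708 = -0.0127.

Call:
arm_command([
  [[0,-0.0025,0,0,0,-0.0127,1],[0,-0.0025,0,0,0,-0.0127,1],[0,-0.0025,0,0,0,-0.0127,1]],
])

```text
time_s: 39.25
ee_pos: [0.4582, -0.0797, 0.0637]
eef_rot: [-3.142, -0.0, -2.714]
force: [-2.8, 1.6, -0.2]
grip_width: 0.0004
grip_force: 1.1
```

Scaled: -1.5 mm / 800 = -0.0019, -0.015 rad / 1.5708 = -0.0095.

Call:
arm_command([
  [[0,-0.0019,0,0,0,-0.0095,1],[0,-0.0019,0,0,0,-0.0095,1],[0,-0.0019,0,0,0,-0.0095,1]],
])

```text
time_s: 39.55
ee_pos: [0.4588, -0.081, 0.0636]
eef_rot: [3.142, -0.0, -2.698]
force: [-3.3, 1.4, 0.4]
grip_width: 0.0008
grip_force: 1.5
```

Scaled: -1.5 mm / 800 = -0.0019, -0.015 rad / 1.5708 = -0.0095.

Call:
arm_command([
  [[0,-0.0019,0,0,0,-0.0095,1],[0,-0.0019,0,0,0,-0.0095,1],[0,-0.0019,0,0,0,-0.0095,1]],
])

```text
time_s: 39.85
ee_pos: [0.459, -0.0819, 0.0636]
eef_rot: [3.14, -0.001, -2.683]
force: [-6.9, 6.6, 4.4]
grip_width: 0.0003
grip_force: 4.6
```

Scaled: -1.5 mm / 800 = -0.0019, -0.015 rad / 1.5708 = -0.0095.

Call:
arm_command([
  [[0,-0.0019,0,0,0,-0.0095,1],[0,-0.0019,0,0,0,-0.0095,1],[0,-0.0019,0,0,0,-0.0095,1]],
])

```text
time_s: 40.15
ee_pos: [0.4589, -0.0822, 0.0635]
eef_rot: [3.137, -0.002, -2.668]
force: [-12.8, 15.8, 10.2]
grip_width: 0.0004
grip_force: 10.1
```

Scaled: -1 mm / 800 = -0.0013, -0.01 rad / 1.5708 = -0.0064.

Call:
arm_command([
  [[0,-0.0013,0,0,0,-0.0064,1],[0,-0.0013,0,0,0,-0.0064,1],[0,-0.0013,0,0,0,-0.0064,1]],
])

```text
time_s: 40.45
ee_pos: [0.4589, -0.0823, 0.0635]
eef_rot: [3.136, -0.002, -2.658]
force: [-15.7, 21.8, 15.2]
grip_width: 0.0004
grip_force: 13.8
```

The row is clamped: the force rose with no further motion. I back off now, and lift clear.

Scaled: -140 mm / 800 = -0.175, -90 mm / 800 = -0.1125.

Call:
arm_command([
  [[0,0.0038,0,0,0,0,1],[0,0.015,0,0,0,0,1],[0,0.0225,0,0,0,0,1],[0,0.0225,-0.05,0,0,0,1],[0,0.0225,-0.1125,0,0,0,1],[0,0.0225,-0.175,0,0,0,1],[0,0.085,-0.175,0,0,0,1],[0,0.085,-0.175,0,0,0,1]],
])

```text
time_s: 41.25
ee_pos: [0.4281, -0.0218, 0.2051]
eef_rot: [-3.14, 0.003, -2.656]
force: [-0.1, -1.0, -0.2]
grip_width: 0.0006
grip_force: 0.0
```

Scaled: 120 mm / 800 = 0.15, 80 mm / 800 = 0.1, 0.3 rad / 1.5708 = 0.191.

Call:
arm_command([
  [[0.05,0,0,0,0,0.0637,1],[0.1,0,0,0,0,0.1273,1],[0.15,0,0,0,0,0.191,1],[0.15,0,0,0,0,0.191,1],[0.15,0,0,0,0,0.191,1]],
])

```text
time_s: 41.75
ee_pos: [0.323, -0.0805, 0.204]
eef_rot: [-3.141, 0.001, -2.959]
force: [-0.0, 0.2, 0.4]
grip_width: 0.0006
grip_force: 0.0
```

```bash
python3 -c "
from h import *
print(ctrl.get_obs()['ee_pos'])
im,d=shot('side');t,dt=shot('top')
cv2.imwrite('pics/c8.png',np.hstack([cv2.resize(im[110:250,190:400],(450,300)),cv2.resize(t[130:270,210:350],(300,300))]))
for n,i,dd in(('side',im,d),('top',t,dt)):
    P=cloud(n,dd)*1000; X,Y,Z=P[...,0],P[...,1],P[...,2]; h=cv2.cvtColor(i,cv2.COLOR_BGR2HSV)
    m=(X>590)&(X<710)&(Y>-50)&(Y<75)&(Z>125)&(Z<140)&(h[...,1]>70); q=P[m]
    if m.sum()>50: print(n,cv2.minAreaRect(q[:,:2].astype(np.float32)))
"
```

```text
[ 0.32297035 -0.08053532  0.2040087 ]
side ((649.0853881835938, 25.09524154663086), (56.95711135864258, 94.63301086425781), 7.388042449951172)
top ((650.7581176757812, 22.35427474975586), (53.72567367553711, 89.55071258544922), 6.325003623962402)
```

View pics/c8.png

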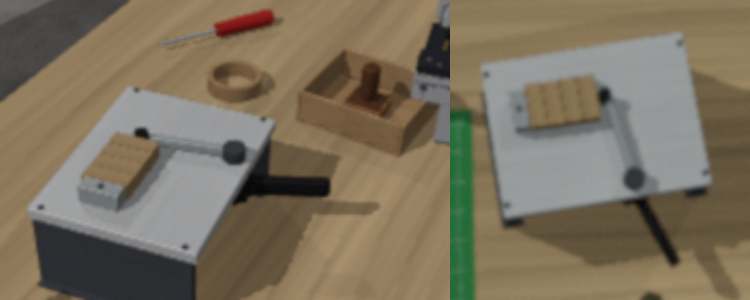

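The roller presses the last blank, the row is aligned with the fence, and the stamp stands upright in the tray.

```bash
python3 -c "
from station import ctrl
print(ctrl.hand_in())"
```

```text
the job is handed in; nothing more can be done
None
```

The job is handed in: the stamp stands in the tray and all four blanks are in the row and clamped, but the last push on the knob reached about 27 N, over the 10–15 N you gave; the hand-in gave no verdict.

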